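# Put a trap jar away in the counter chest with the lid on a folding stay

## Robot

A 6-joint arm with a two-finger parallel gripper is mounted at the origin on the work surface. World frame = base frame: x ahead of the robot, y to its left, z up, the work surface at z = 0. Lengths are in m, angles in degrees, forces in N, time in s.
With the tool pointing down it reaches from about 0.375 to 0.925 m from the base axis. Payload 5.7 kg.
Tool frame: the origin (TCP) lies on the centre line of the jaws, within the pads' length; the fingertips stand 14 mm ahead of it and the grasp point (between the pads) lies 5 mm behind it (robot.tcp_to_tips is the z of the fingertips in the tool frame, in m); z points along the fingers, x is the direction in which the jaws open and shut, and the axes are right-handed (so a half turn about z gives the same grasp; the last joint's range is limited). The gripper opens to 88 mm and grips with 3 to 60 N. Pads are 20 mm wide; open, the fingers measure 115 mm over their backs; the gripper's body (75 mm by 178 mm) begins 61 mm behind the grasp point.
Start: joints at [-78.845, 20.558, 86.54, -0, 72.909, -6.595], TCP at [0.183, -0.571, 0.237] pointing down, gripper open.
Joint ranges: [-170.27, 170.27], [-57.76, 135], [12.27, 136.19], [-55.21, 235.2], [11.17, 155.16], [-170.74, 170.74]. Speed limits (degrees/s): [136.94, 136.94, 180, 180, 180, 180].

## Interface

Orientations are given as a 3x3 rotation matrix whose columns are the frame's x, y, z axes.
In Python, from station import robot, camera, camera_model gives the robot as it stands. The module is installed in compiled form; this text tells all that it offers.
- The arm moves only by the tool play_rows, never from a script. Its argument "increments" is a list that holds one entry, the list of rows, each a list of 6 numbers: the shift along the tool's x, y, z in cm, then the turn, a rotation vector about the tool's x, y, z in degrees. In form: [[[dx, dy, dz, wx, wy, wz], ...]]. A call has exactly 8 rows; each row is the pose to reach, as a shift and turn from the pose commanded when the call began, along the tool's axes at that moment; what a row does not reach only later rows make up. A row lasts 1/10 s, in which the tool goes at most 50 mm and 8.59 degrees, less where a joint would pass 70% of its speed; a pose out of reach is approached as far as the arm can. A call with a gripper value outside its range is refused whole. "claw" is the finger opening in cm, from 0 to 8.78, set as the call begins (left out, the last holds). The fingers move at their own pace and stop on an object; the grip force is fixed at half the most. Time passes only in rows, so rows that repeat a pose let the fingers close, or fill a call up. It gives the time, the measured TCP pose, the force and the opening at its end, in the units of the state.
- robot.state(): the state, without advancing time (a new reading comes with each control period).
- camera(name): name is "side" or "top"; returns the picture (480x640x3 uint8, red, green, blue); there is no depth.
- camera_model(name): a dict with "intrinsics" (3x3 intrinsics, pixels), "world_from_camera" (4x4, takes a point from camera to world coordinates). Camera axes: x right, y up, looking along -z (the intrinsics and any distortion apply to the point x, -y, -z); pixel columns grow to the right and rows downward; lengths in m; the calibration is good to about 2 mm. A picture is of the moment at which its call begins. camera_model takes no time and is no camera call.
- robot.sign_off(): hands the job in, once; it reports no verdict.
The state is a dict: "t": time; "joint_positions": joint angles; "qd": joint speeds; "effort": joint torques, N m; "tcp_pos": TCP position; "tcp_rot": TCP orientation; "ft_force": force on the tool from outside, world axes, zero at the start; "wrist_torque": the same for the moment, N m; "opening": finger opening in m.
Only numpy, scipy, OpenCV 4.12 (cv2) and the standard library are available. Lean on these libraries where they do the work, as an engineer would, in place of code of your own. Each camera call takes 0.05 s, during which the arm holds its last target.

## Task

Put the yellow-capped insect-trap jar away in the grey counter chest: raise the chest's lid and push the knee of its folding stay up past straight until it snaps locked, so that the lid stands by itself, then stand the jar upright on the chest floor. After that push the knee back down to break the stay and lower the lid gently until it is fully shut, without letting it drop. Leave the canister, the bottle and the folded trap on the counter undisturbed.

Things in the scene. Friction and masses are not known exactly. Their poses are not given: they have to be found in the camera images.
- chest: Grey sheet-metal box, 190 (x) x 290 (y) x 110 (z) mm, walls and floor 8 mm, fixed to the counter. Origin: centre of its underside. +x points to its far side, where the lid is hinged on the rim; -x is the front, with the handle; -y is the side with the folding stay, which lies folded inside while the lid is shut; +y is the free side.
- chest_lid (a joint): Lid angle, rad: 0 shut, grows as it opens, 1.48 on the locked stay (a rubber stop begins there and yields up to 1.50). Lid 0.4 kg, 190 x 290 x 6 mm. The hinge has friction: let go above about 1.25 rad the lid stays where it is left, let go below about 0.95 rad it falls shut.
- lid_hinge (a point): Middle of the lid's hinge axis, chest x = 95, z = 110 mm; the axis runs along chest y.
- lid_handle (a point): Middle of the lid's handle: round bar 14 mm thick, 98 mm free between its two arms, along chest y, 40 mm before the lid's front edge, 230 mm from the hinge axis, in line with the lid (3 mm above the axis when shut). Height 113 mm shut, about 339 mm lid up. Can be taken from above at any lid angle, one finger before and one behind; it turns between the fingers.
- knee_bar (a point): Grip point of the knee's grip bar: round, 14 mm thick, along chest y, standing 60 mm from the knee into the chest; the point is on its axis, 20 mm from its free end. It swings about stay_pivot's axis. Height 33 mm lid shut, 111 to 122 lid up and unlocked, 141 locked (chest x = -18). Can be taken from above when the lid is up, tool leaning to the front to clear the lid. Snapping into or out of the lock takes about 13 N.
- stay_pivot (a point): Fixed lower pivot of the stay, near the front of the chest's -y wall: chest x = -68, y = -125, z = 98 mm; its axis runs along chest y. The lower steel link, 66 mm from here to the knee, turns about it; the upper link, 105 mm, joins the knee to the lid's underside 75 mm before the hinge.
- stay_knee (a joint): Knee angle of the stay, rad: 0 folded up (lid shut), about 1.6 to 1.9 with the lid raised and the stay unlocked, 2.15 dead straight, 2.43 snapped over and locked against its stop.
- trap_jar: The jar: loose, upright clear plastic cylinder 54 mm wide with a yellow plastic cap, 60 mm wide and 22 mm high, 80 mm tall overall, about 0.12 kg. Origin: centre of its underside.
- canister: Bystander: white plastic canister with a carrying handle, 75 x 115 x 186 mm, to the right of the chest. Origin: centre of its underside.
- dose_bottle: Bystander: green bottle with a green cap and a white label, 56 mm wide, 150 mm tall. Origin: centre of its underside.
- delta_trap: Bystander: yellow tent-shaped insect trap, 120 x 180 x 100 mm, to the left of the chest. Origin: centre of its underside.
Mind the look-alikes: they are no part of the job. Of the things that look like the trap_jar, take the one that is nearest to the robot's base at the start.

How it is judged:
By the outcome, as a careful person would: the job done as asked, in the order asked, and still so for the second after the job is handed in, with the robot touching nothing.
It also fails if it takes over 72 s, if anything falls off the work surface, if the arm or the gripper's body presses on something with over 40 N, if the wrist force passes 120 N, or if a joint passes its speed limit or range.

## Working session

There is one attempt and no reset: what is moved stays moved. The work goes in short steps, Python scripts to look and compute and a tool call to move; the robot and the scene stay as the last step left them, time stands still between calls to the robot, and variables do not carry over. Pictures are saved under pics/ and viewed, and the job is handed in when it is done.

Besides the shell and the picture viewer there is one more tool, called as name(argument=value, ...) on one line, values as JSON. play_rows: Moves the arm, as the interface text tells. Its arguments: {"type":"object","properties":{"increments":{"type":"array","items":{"type":"array","items":{"type":"array","items":{"type":"number"}}}},"claw":{"type":"number"}},"required":["increments"]}

```bash
mkdir -p pics
python3 - <<'E'
from station import robot,camera,camera_model
import cv2,numpy as np
s=robot.state();print(s)
for n in("side","top"):
    im=camera(n);cv2.imwrite(f"pics/{n}0.png",im[:,:,::-1]);m=camera_model(n);print(n,m)
E
```

```text
{'t': 0.0, 'joint_positions': array([-7.88449374e+01,  2.05965624e+01,  8.65973927e+01, -8.61961430e-04,
        7.29111994e+01, -6.59704738e+00]), 'qd': array([ 0.02399768, -0.03544295, -0.02706714, -0.03682771, -0.03290284,
        0.08688462]), 'effort': array([ 2.68219635e-03, -5.15368366e+01, -2.70727497e+01,  6.77112280e-02,
        3.50844429e-02, -1.36353592e-04]), 'tcp_pos': array([ 0.1827738 , -0.57078034,  0.23583446]), 'tcp_rot': array([[ 3.04903258e-01, -9.52383256e-01, -3.69172592e-04],
       [-9.52381580e-01, -3.04903419e-01,  1.79783499e-03],
       [-1.82478992e-03, -1.96572570e-04, -9.99998316e-01]]), 'ft_force': array([-0.6141678 , -0.87476589, -0.24739439]), 'wrist_torque': array([0.0093364 , 0.02291315, 0.06370151]), 'opening': 0.08802228429953983}
side {'intrinsics': array([[515.2135762 ,   0.        , 325.80527647],
       [  0.        , 515.2135762 , 235.38806781],
       [  0.        ,   0.        ,   1.        ]]), 'world_from_camera': array([[-0.96368523,  0.14269363, -0.22571951,  0.26016861],
       [-0.26698847, -0.49811915,  0.82498149,  1.12801665],
       [ 0.00528439,  0.85528699,  0.51812763,  0.82062404],
       [ 0.        ,  0.        ,  0.        ,  1.        ]])}
top {'intrinsics': array([[504.15232335,   0.        , 318.0795514 ],
       [  0.        , 504.15232335, 243.05931364],
       [  0.        ,   0.        ,   1.        ]]), 'world_from_camera': array([[ 0.02925485,  0.99706648, -0.07072901,  0.48510357],
       [-0.9995278 ,  0.02984557,  0.00730946, -0.04708732],
       [ 0.00939896,  0.07048178,  0.99746879,  1.20476667],
       [ 0.        ,  0.        ,  0.        ,  1.        ]])}
```

View pics/side0.png

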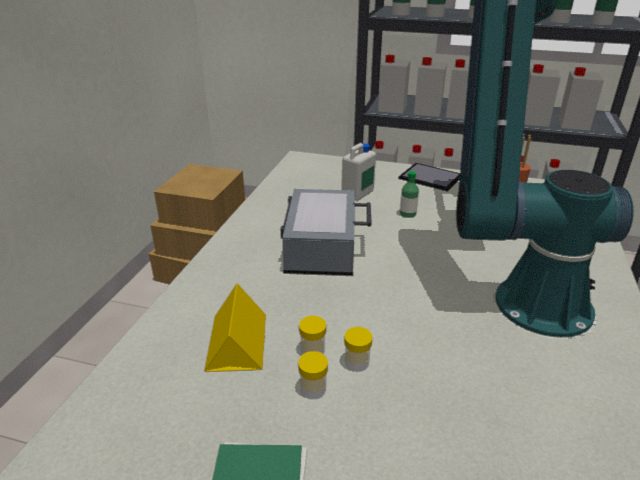

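View pics/top0.png

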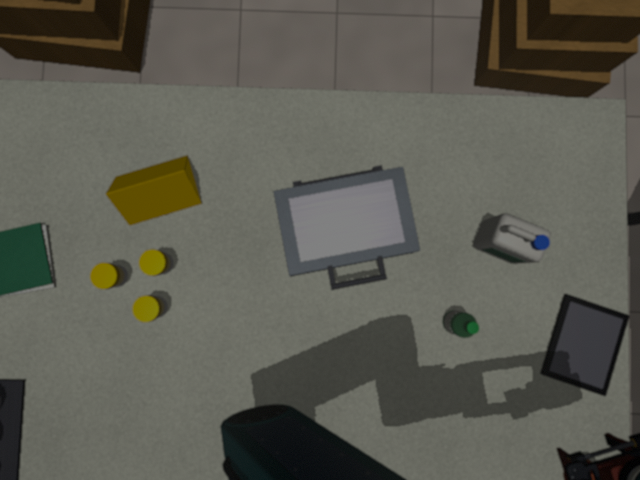

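The top view shows the chest with its lid shut at about (347,221) and the handle at about (358,272). There are three yellow-capped jars, at (104,275), (153,262) and (146,308). The folded trap is at (155,190), the canister at (515,240) and the bottle at (463,324).

```bash
cat > h.py <<'E'
from station import robot,camera,camera_model
import cv2,numpy as np
from scipy.spatial.transform import Rotation as R
M={n:camera_model(n) for n in("side","top")}
def ray(n,u,v):
    m=M[n];K=m["intrinsics"];W=m["world_from_camera"]
    d=np.array([(u-K[0,2])/K[0,0],-(v-K[1,2])/K[1,1],-1]);return W[:3,3],W[:3,:3]@d
def px(n,u,v,z):
    o,d=ray(n,u,v);return o+d*(z-o[2])/d[2]
def proj(n,p):
    m=M[n];K=m["intrinsics"];W=m["world_from_camera"]
    c=W[:3,:3].T@(np.asarray(p)-W[:3,3]);return np.array([K[0,0]*c[0]/-c[2]+K[0,2],K[1,1]*-c[1]/-c[2]+K[1,2]])
def snap(name,tag):
    im=camera(name)[:,:,::-1].copy();cv2.imwrite(f"pics/{tag}.png",im);return im
def crop(im,x0,y0,x1,y1,tag,k=4):
    cv2.imwrite(f"pics/{tag}.png",cv2.resize(im[y0:y1,x0:x1],None,fx=k,fy=k,interpolation=cv2.INTER_CUBIC))
E
python3 - <<'E'
from h import *
im=cv2.imread("pics/top0.png");crop(im,60,230,210,330,"cj",5);crop(im,260,155,430,300,"cc",4)
crop(cv2.imread("pics/side0.png"),270,160,430,290,"sc",5)
hsv=cv2.cvtColor(im,cv2.COLOR_BGR2HSV)
m=cv2.inRange(hsv,(20,180,90),(32,255,255))
n,l,st,c=cv2.connectedComponentsWithStats(m)
for i in range(1,n):
    if st[i,4]>100:
        p=px("top",*c[i],.08);print(st[i],c[i],p,np.hypot(*p[:2]))
ims=cv2.imread("pics/side0.png");hsv=cv2.cvtColor(ims,cv2.COLOR_BGR2HSV)
m=cv2.inRange(hsv,(20,180,90),(32,255,255))
n,l,st,c=cv2.connectedComponentsWithStats(m)
for i in range(1,n):
    if st[i,4]>100:
        p=px("side",*c[i],.072);print('side',st[i],c[i],p,np.hypot(*p[:2]))
L=[px("top",*q,.116) for q in[(274,191),(403,167),(419,251),(289,275)]]
for a in L:print(a)
for i in range(4):print(np.linalg.norm(L[i]-L[i-1]))
E
```

```text
[ 107  170   94   54 2885] [154.27140381 196.80589255] [0.65788169 0.31520876 0.08      ] 0.7294963161033227
[140 250  25  25 510] [152.1745098  261.98823529] [0.5116372  0.31223841 0.08      ] 0.5993875565398127
[ 91 263  26  25 514] [103.48832685 275.40272374] [0.47874278 0.41827774 0.08      ] 0.6357286537593052
[133 296  26  25 518] [145.72586873 308.2972973 ] [0.40903439 0.32107887 0.08      ] 0.5200007473901138
side [ 205  284   61   87 3738] [236.84777956 334.79026217] [0.65916285 0.38078812 0.072     ] 0.7612458594010215
side [299 316  27  25 538] [312.29182156 327.70817844] [0.51147775 0.31562715 0.072     ] 0.6010241097653278
side [345 327  27  26 579] [357.86873921 339.41278066] [0.40863379 0.32459995 0.072     ] 0.521868469666928
side [299 351  29  29 685] [312.70072993 365.17518248] [0.47880748 0.42123286 0.072     ] 0.6377254342196667
[0.67311322 0.04428019 0.116     ]
[ 0.73493632 -0.23624031  0.116     ]
[ 0.55160824 -0.27415207  0.116     ]
[0.49148125 0.00553586 0.116     ]
0.1857183217148294
0.2872522327296007
0.18720707429808947
0.2860779475874614
```

View pics/cj.png

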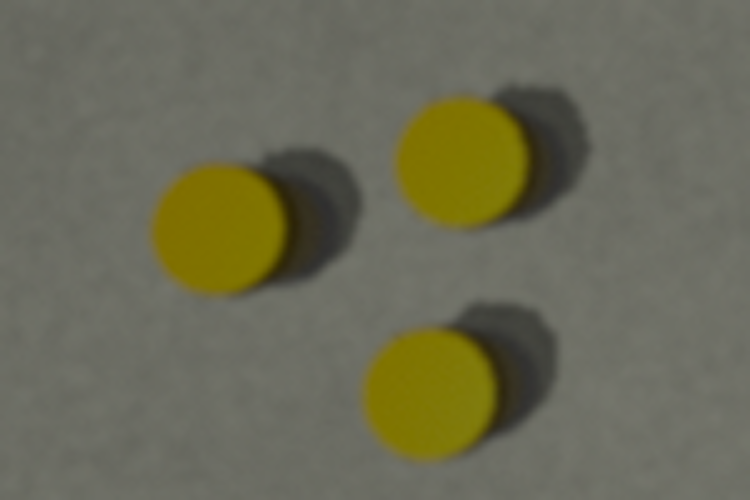

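View pics/cc.png

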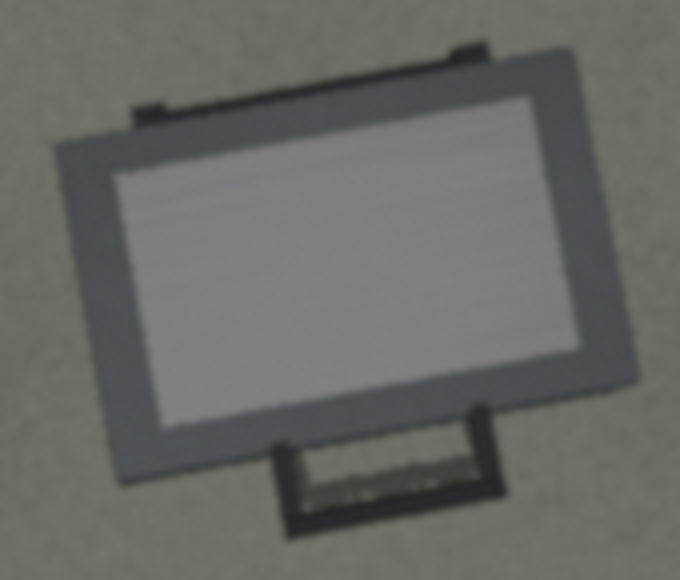

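View pics/sc.png

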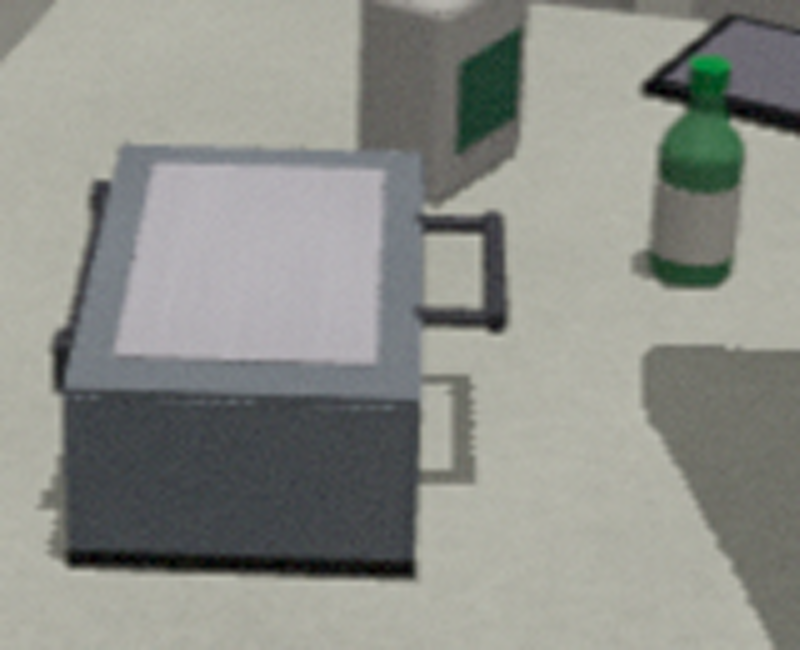

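The three look-alikes in the top view are at (104,275), 0.636 m from the base, (153,262), 0.599 m, and (146,308), 0.520 m. I choose (146,308), the nearest; the close crop shows a clean upright yellow cap and both cameras agree to 3 mm. Next I fit the chest pose.

```bash
python3 - <<'E'
from h import *
from scipy.optimize import least_squares
C=[(95,145),(95,-145),(-95,-145),(-95,145)]
pts=[("top",p,(*c,116)) for p,c in zip([(260+56/4,155+145/4),(260+574/4,155+48/4),(260+638/4,155+381/4),(260+122/4,155+485/4)],C)]
pts+=[("side",p,(*c,116)) for p,c in zip([(283.2,237.6),(294.4,189.2),(354.4,190.4),(353.6,240)],C)]
pts+=[("side",(352.6,275.2),(-95,145,0)),("side",(283.6,273.5),(95,145,0))]
def W(q,c):
    x,y,a=q;c=np.array(c)/1000;return np.array([x+c[0]*np.cos(a)-c[1]*np.sin(a),y+c[0]*np.sin(a)+c[1]*np.cos(a),c[2]])
f=lambda q,P:np.concatenate([proj(n,W(q,c))-p for n,p,c in P])
for P in(pts,pts[:4],pts[4:]):
    r=least_squares(f,[.61,-.11,.2],args=(P,));print(r.x,np.degrees(r.x[2]),np.abs(r.fun).max())
q=least_squares(f,[.61,-.11,.2],args=(pts,)).x
np.save("q.npy",q);print(W(q,(-135,0,113)))
print("handle px pred",proj("top",W(q,(-135,0,113))),proj("side",W(q,(-135,0,113))))
E
cat >> h.py <<'E'
import os
Q=np.load("q.npy") if os.path.exists("q.npy") else None
def cw(x,y,z):
    "chest mm -> world m"
    a=Q[2];x,y,z=x/1e3,y/1e3,z/1e3
    return np.array([Q[0]+x*np.cos(a)-y*np.sin(a),Q[1]+x*np.sin(a)+y*np.cos(a),z])
def rot(yaw,lean=0,leandir=None):
    "tool down, tool x at yaw deg; lean deg: body toward -(leandir) i.e. tool z gains +leandir"
    c,s=np.cos(np.radians(yaw)),np.sin(np.radians(yaw))
    B=np.array([[c,s,0],[s,-c,0],[0,0,-1.]])
    if lean:
        d=np.radians(leandir);ax=np.array([-np.sin(d),np.cos(d),0]) # z x d
        B=R.from_rotvec(-np.radians(lean)*ax).as_matrix()@B
    return B
def rows(wps,base=None):
    """wps: list of (grasp-point pos, rot); each entry one row. from measured pose"""
    s=robot.state();p0,R0=s["tcp_pos"],s["tcp_rot"]
    for g,B in wps:
        p=g+B[:,2]*.005
        d=R0.T@(p-p0)*100;w=R.from_matrix(R0.T@B).as_rotvec(degrees=True)
        print("["+",".join(f"{v:.2f}" for v in d)+","+",".join(f"{v:.1f}" for v in w)+"],")
def cur():
    s=robot.state();return s["tcp_pos"]-s["tcp_rot"][:,2]*.005,s["tcp_rot"]
def lerp(a,b,n,smooth=False):
    from scipy.spatial.transform import Slerp
    S=Slerp([0,1],R.from_matrix([a[1],b[1]]));o=[]
    for i in range(1,n+1):
        u=i/n
        if smooth:u=u*u*(3-2*u)
        o.append((a[0]+(b[0]-a[0])*u,S(u).as_matrix()))
    return o
def loc():
    g,B=cur();a=Q[2];d=g[:2]-Q[:2];print("grasp chest mm",np.round([1e3*(d[0]*np.cos(a)+d[1]*np.sin(a)),1e3*(-d[0]*np.sin(a)+d[1]*np.cos(a)),g[2]*1e3],1))
E
python3 - <<'E'
from h import *
yaw=np.degrees(Q[2]);print(yaw)
rows(lerp(cur(),(cw(-135,0,113)+[0,0,.09],rot(yaw)),14))
E
```

```text
[ 0.61312377 -0.11610586  0.21866272] 12.528451220066207 1.3942133629042246
[ 0.61247248 -0.11652171  0.2208227 ] 12.65220860977 1.644493990341232
[ 0.61359144 -0.11504861  0.21749526] 12.461560532031289 1.2444515333459663
[ 0.48133833 -0.14539065  0.113     ]
handle px pred [358.74901763 281.76321676] [369.03804508 214.09034947]
12.528451220066207
[-2.24,-2.96,0.27,-0.0,0.0,-6.1],
[-4.49,-5.91,0.55,-0.0,0.0,-12.1],
[-6.73,-8.87,0.82,-0.0,0.0,-18.2],
[-8.97,-11.83,1.10,-0.0,0.0,-24.2],
[-11.22,-14.79,1.37,-0.0,0.0,-30.3],
[-13.46,-17.74,1.65,-0.0,0.0,-36.3],
[-15.71,-20.70,1.92,-0.0,0.0,-42.4],
[-17.95,-23.66,2.20,-0.0,0.0,-48.4],
[-20.19,-26.62,2.47,-0.0,0.0,-54.5],
[-22.44,-29.57,2.75,-0.1,0.0,-60.6],
[-24.68,-32.53,3.02,-0.1,0.1,-66.6],
[-26.92,-35.49,3.30,-0.1,0.1,-72.7],
[-29.17,-38.45,3.57,-0.1,0.1,-78.7],
[-31.41,-41.40,3.85,-0.1,0.1,-84.8],
```

play_rows(increments=[[[-2.2,-3.0,0,0,0,-6],[-4.5,-5.9,0,0,0,-12],[-6.7,-8.9,0,0,0,-18],[-9,-11.8,0,0,0,-24],[-11.2,-14.8,0,0,0,-30],[-13.5,-17.7,0,0,0,-36],[-15.7,-20.7,0,0,0,-42.4],[-18,-23.7,0,0,0,-48.4]]], claw=3.2)

```text
t: 0.9
tcp_pos: [0.3542, -0.3263, 0.2364]
tcp_rot: [[0.916, -0.4, -0.0], [-0.4, -0.916, 0.0], [-0.0, -0.0, -1.0]]
ft_force: [0.5, 0.1, 0.6]
opening: 0.0325
```

Run:
```python
from h import *
yaw=np.degrees(Q[2])
print(robot.state()["opening"],robot.state()["joint_positions"])
rows(lerp(cur(),(cw(-135,0,113)+[0,0,.06],rot(yaw)),6))
rows(lerp((cw(-135,0,113)+[0,0,.06],rot(yaw)),(cw(-135,0,113),rot(yaw)),4))
```

```text
0.032468254531436744 [-5.08754290e+01  1.07820946e+01  1.00674478e+02  5.29584250e-03
  6.85715716e+01 -2.72698213e+01]
[0.73,-3.61,1.14,-0.0,0.0,-6.0],
[1.47,-7.22,2.28,-0.0,0.0,-12.0],
[2.20,-10.83,3.42,-0.0,0.0,-18.1],
[2.94,-14.44,4.57,-0.0,0.0,-24.1],
[3.67,-18.05,5.71,-0.0,0.0,-30.1],
[4.40,-21.66,6.85,-0.0,0.0,-36.1],
[4.41,-21.66,8.35,-0.0,0.0,-36.1],
[4.41,-21.66,9.85,-0.0,0.0,-36.1],
[4.41,-21.66,11.35,-0.0,0.0,-36.1],
[4.41,-21.66,12.85,-0.0,0.0,-36.1],
```

play_rows(increments=[[[0.7,-3.6,1,0,0,-6],[1.5,-7.2,2.2,0,0,-12],[2.2,-10.8,3.4,0,0,-18],[2.9,-14.4,4.5,0,0,-24],[3.7,-18.1,5.7,0,0,-30],[4.4,-21.7,6.8,0,0,-36.1],[4.4,-21.7,7.5,0,0,-36.1],[4.4,-21.7,8,0,0,-36.1]]], claw=3.2)

```text
t: 1.7
tcp_pos: [0.4814, -0.1464, 0.1558]
tcp_rot: [[0.977, 0.213, -0.002], [0.213, -0.977, 0.0], [-0.001, -0.001, -1.0]]
ft_force: [-0.5, -0.2, -0.5]
opening: 0.032
```

Run:
```python
from h import *
yaw=np.degrees(Q[2]);loc()
rows(lerp(cur(),(cw(-135,0,113),rot(yaw)),4))
im=snap("side","s1");crop(im,270,130,430,260,"s1c",5)
```

```text
grasp chest mm [-135.2   -1.   160.8]
[0.01,-0.02,1.20,-0.0,0.0,-0.1],
[0.01,-0.05,2.39,-0.0,0.0,-0.1],
[0.02,-0.07,3.59,-0.0,0.1,-0.2],
[0.03,-0.10,4.78,-0.0,0.1,-0.2],
```

View pics/s1c.png

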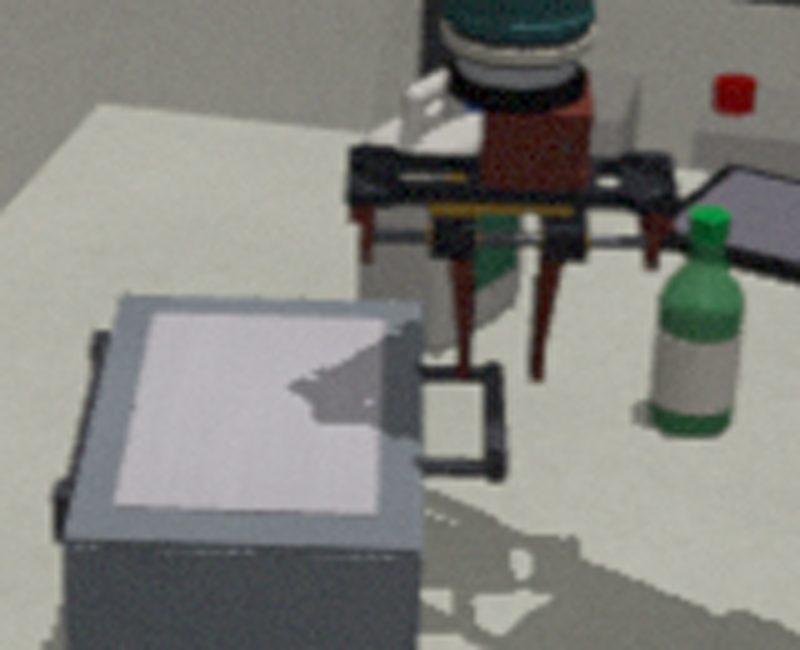

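play_rows(increments=[[[0,0,1,0,0,0],[0,0,2,0,0,0],[0,-0.1,3,0,0,0],[0,-0.1,3.9,0,0,0],[0,-0.1,4.6,0,0,0],[0,-0.1,4.8,0,0,0],[0,-0.1,4.8,0,0,0],[0,-0.1,4.8,0,0,0]]])

```text
t: 2.55
tcp_pos: [0.4818, -0.1462, 0.1088]
tcp_rot: [[0.977, 0.212, 0.0], [0.212, -0.977, -0.0], [0.0, 0.0, -1.0]]
ft_force: [0.3, 0.5, -0.5]
opening: 0.0322
```

play_rows(increments=[[[0,0,0,0,0,0],[0,0,0,0,0,0],[0,0,0,0,0,0],[0,0,0,0,0,0],[0,0,0,0,0,0],[0,0,0,0,0,0],[0,0,0,0,0,0],[0,0,0,0,0,0]]], claw=0)

```text
t: 3.35
tcp_pos: [0.4829, -0.1459, 0.109]
tcp_rot: [[0.977, 0.212, 0.003], [0.212, -0.977, 0.0], [0.003, 0.0, -1.0]]
ft_force: [3.9, 2.8, -1.0]
opening: 0.0131
```

```bash
cat >> h.py <<'E'
def lidpt(th,off=0): # handle bar in chest mm
    return (95-230*np.cos(th)-3*np.sin(th)*1, 0, 110+230*np.sin(th)+3*np.cos(th))
E
python3 - <<'E'
from h import *
yaw=np.degrees(Q[2]);loc();print(robot.state()["opening"],robot.state()["ft_force"])
print(lidpt(0),lidpt(1.45),lidpt(1.48))
for i in range(24):
    pass
u=np.linspace(0,1,25)[1:]
th=1.44*(u*u*(3-2*u))
g0,B0=cur()
off=g0-cw(*lidpt(0));print("off",off)
rows([(cw(*lidpt(t))+off,B0) for t in th])
print(np.round(th,2))
E
```

```text
grasp chest mm [-133.6   -0.9  114. ]
0.013148917170440737 [ 3.91169153  2.7741766  -0.97346713]
(np.float64(-135.0), 0, np.float64(113.0)) (np.float64(64.30622407239291), 0, np.float64(338.68549624674745)) (np.float64(71.15788383959585), 0, np.float64(339.32460911705016))
off [ 0.00154098 -0.00053814  0.0010269 ]
[-0.00,0.00,-0.17,0.0,0.0,0.0],
[0.00,0.00,-0.65,0.0,0.0,0.0],
[0.03,0.00,-1.42,0.0,0.0,0.0],
[0.11,0.00,-2.45,0.0,0.0,0.0],
[0.26,0.00,-3.69,0.0,0.0,0.0],
[0.53,-0.00,-5.12,0.0,0.0,0.0],
[0.93,-0.00,-6.69,0.0,0.0,0.0],
[1.50,-0.00,-8.36,0.0,0.0,0.0],
[2.24,-0.01,-10.08,0.0,0.0,0.0],
[3.17,-0.01,-11.81,0.0,0.0,0.0],
[4.28,-0.02,-13.49,0.0,0.0,0.0],
[5.55,-0.02,-15.08,0.0,0.0,0.0],
[6.96,-0.03,-16.54,0.0,0.0,0.0],
[8.48,-0.04,-17.86,0.0,0.0,0.0],
[10.07,-0.04,-19.00,0.0,0.0,0.0],
[11.68,-0.05,-19.95,0.0,0.0,0.0],
[13.26,-0.06,-20.73,0.0,0.0,0.0],
[14.76,-0.07,-21.33,0.0,0.0,0.0],
[16.14,-0.07,-21.77,0.0,0.0,0.0],
[17.35,-0.08,-22.08,0.0,0.0,0.0],
[18.36,-0.08,-22.29,0.0,0.0,0.0],
[19.12,-0.09,-22.41,0.0,0.0,0.0],
[19.59,-0.09,-22.47,0.0,0.0,0.0],
[19.76,-0.09,-22.49,0.0,0.0,0.0],
[0.01 0.03 0.06 0.11 0.16 0.22 0.3  0.37 0.46 0.54 0.63 0.72 0.81 0.9
 0.98 1.07 1.14 1.21 1.28 1.33 1.38 1.41 1.43 1.44]
```

play_rows(increments=[[[0,0,-0.2,0,0,0],[0,0,-0.7,0,0,0],[0,0,-1.4,0,0,0],[0.1,0,-2.4,0,0,0],[0.3,0,-3.7,0,0,0],[0.5,0,-5.1,0,0,0],[0.9,0,-6.7,0,0,0],[1.4,0,-8.0,0,0,0]]])

```text
t: 4.15
tcp_pos: [0.4991, -0.1425, 0.1898]
tcp_rot: [[0.977, 0.212, 0.008], [0.212, -0.977, 0.001], [0.008, 0.001, -1.0]]
ft_force: [14.7, 4.5, -10.2]
opening: 0.0135
```

Run:
```python
from h import *
loc();s=robot.state();print(s["opening"],s["ft_force"])
g,B=cur();a=Q[2]
u=np.linspace(0,1,17)[1:]
th0=0.37
print(lidpt(.37))
u=1-(1-u)**1.6
rows([(cw(*lidpt(t))+[.001,0,.001],B) for t in th0+(1.44-th0)*u])
```

```text
grasp chest mm [-117.    -1.1  194.8]
0.013526513070136865 [ 14.74652077   4.50168797 -10.24734696]
(np.float64(-120.52013578528283), 0, np.float64(195.96853138875935))
[0.73,-0.09,-2.40,0.0,0.0,0.0],
[1.88,-0.09,-4.38,0.0,0.0,0.0],
[3.17,-0.10,-6.16,0.0,0.0,0.0],
[4.56,-0.10,-7.72,0.0,0.0,0.0],
[6.01,-0.11,-9.09,0.0,0.0,0.0],
[7.49,-0.12,-10.25,0.0,0.0,0.0],
[8.97,-0.12,-11.23,0.0,0.0,0.0],
[10.43,-0.13,-12.04,0.0,0.0,0.0],
[11.83,-0.14,-12.69,0.0,0.0,0.0],
[13.16,-0.15,-13.20,0.0,0.0,0.0],
[14.38,-0.15,-13.59,0.0,0.0,0.0],
[15.49,-0.16,-13.87,0.0,0.0,0.0],
[16.45,-0.16,-14.08,0.0,0.0,0.0],
[17.24,-0.17,-14.21,0.0,0.0,0.0],
[17.83,-0.17,-14.29,0.0,0.0,0.0],
[18.11,-0.17,-14.32,0.0,0.0,0.0],
```

Run:
```python
from h import *
g,B=cur()
u=np.linspace(0,1,17)[1:];u=1-(1-u)**1.6
t0=np.arctan2(84.8,212)
print(t0)
ths=t0+(1.44-t0)*u
n=np.array([np.cos(Q[2]),np.sin(Q[2]),0])
rows([(cw(95-228.4*np.cos(t),-1,110+228.4*np.sin(t))+n*.0025*min(1,(i+1)/4),B) for i,t in enumerate(ths)])
```

```text
0.3805063771123649
[1.07,-0.01,-2.15,0.0,0.0,0.0],
[2.31,-0.02,-4.10,0.0,0.0,0.0],
[3.68,-0.02,-5.85,0.0,0.0,0.0],
[5.14,-0.03,-7.40,0.0,0.0,0.0],
[6.59,-0.04,-8.75,0.0,0.0,0.0],
[8.07,-0.04,-9.91,0.0,0.0,0.0],
[9.55,-0.05,-10.88,0.0,0.0,0.0],
[10.99,-0.06,-11.69,0.0,0.0,0.0],
[12.38,-0.06,-12.34,0.0,0.0,0.0],
[13.69,-0.07,-12.86,0.0,0.0,0.0],
[14.90,-0.08,-13.25,0.0,0.0,0.0],
[15.99,-0.08,-13.55,0.0,0.0,0.0],
[16.94,-0.09,-13.76,0.0,0.0,0.0],
[17.72,-0.09,-13.90,0.0,0.0,0.0],
[18.30,-0.09,-13.99,0.0,0.0,0.0],
[18.58,-0.10,-14.02,0.0,0.0,0.0],
```

play_rows(increments=[[[1.1,0,-2.1,0,0,0],[2.3,0,-4.1,0,0,0],[3.7,0,-5.8,0,0,0],[5.1,0,-7.4,0,0,0],[6.6,0,-8.7,0,0,0],[8.1,0,-9.9,0,0,0],[9.5,0,-10.8,0,0,0],[10.5,0,-11.5,0,0,0]]])

```text
t: 4.95
tcp_pos: [0.5953, -0.1213, 0.3051]
tcp_rot: [[0.977, 0.212, -0.005], [0.212, -0.977, -0.002], [-0.006, 0.0, -1.0]]
ft_force: [-7.6, -2.6, 7.7]
opening: 0.0129
```

Run:
```python
from h import *
loc();s=robot.state();print(s["opening"],s["ft_force"])
g,B=cur();a=Q[2];d=g[:2]-Q[:2];x=1e3*(d[0]*np.cos(a)+d[1]*np.sin(a));z=g[2]*1e3
t0=np.arctan2(z-110,95-x);r=np.hypot(z-110,95-x);print(t0,r)
u=np.linspace(0,1,9)[1:];u=1-(1-u)**1.6
rows([(cw(95-r*np.cos(t),-1,110+r*np.sin(t)),B) for i,t in enumerate(t0+(1.45-t0)*u)])
```

```text
grasp chest mm [-18.5  -1.2 310.1]
0.012910860741262296 [-7.57267017 -2.58825034  7.74322964]
1.0546493805943085 230.06239173828791
[1.55,-0.03,-0.81,0.0,0.0,0.0],
[3.02,-0.04,-1.45,0.0,0.0,0.0],
[4.39,-0.04,-1.94,0.0,0.0,0.0],
[5.62,-0.05,-2.31,0.0,0.0,0.0],
[6.70,-0.05,-2.56,0.0,0.0,0.0],
[7.59,-0.06,-2.73,0.0,0.0,0.0],
[8.24,-0.06,-2.83,0.0,0.0,0.0],
[8.57,-0.06,-2.88,0.0,0.0,0.0],
```

play_rows(increments=[[[1.5,0,-0.9,0,0,0],[3.0,0,-1.6,0,0,0],[4.4,0,-2.1,0,0,0],[5.6,0,-2.45,0,0,0],[6.7,0,-2.7,0,0,0],[7.6,0,-2.85,0,0,0],[8.2,0,-2.95,0,0,0],[8.5,0,-3.0,0,0,0]]])

```text
t: 5.75
tcp_pos: [0.6811, -0.1027, 0.3336]
tcp_rot: [[0.977, 0.212, -0.001], [0.212, -0.977, 0.0], [-0.001, -0.0, -1.0]]
ft_force: [-2.5, -1.1, -1.1]
opening: 0.0132
```

Run:
```python
from h import *
loc();s=robot.state();print(s["opening"],s["ft_force"],s["joint_positions"])
im=snap("side","s2");im=snap("top","t2")
```

```text
grasp chest mm [ 69.2  -1.7 338.6]
0.013151915748532207 [-2.51592459 -1.0774643  -1.08946899] [-1.43157813e+01  2.45995387e+01  6.65968395e+01 -6.80883139e-03
  8.88388798e+01 -2.65709883e+01]
```

View pics/s2.png

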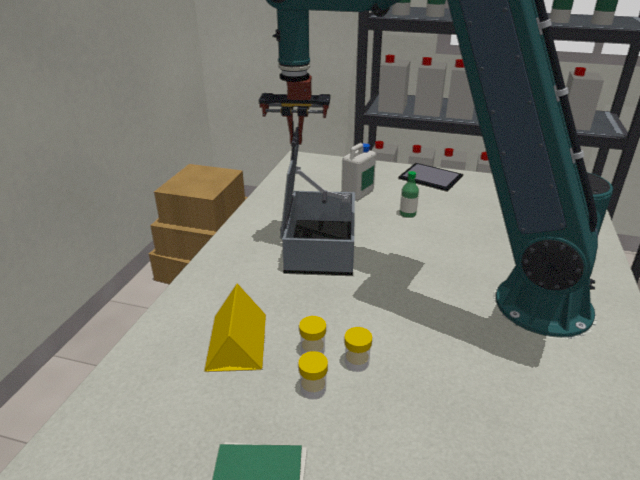

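View pics/t2.png

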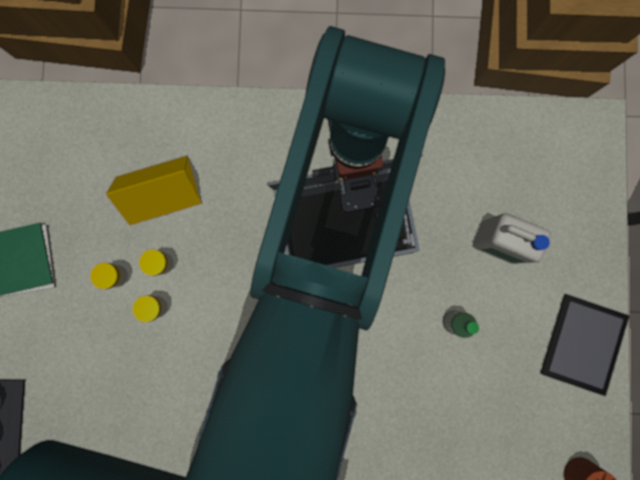

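Both views show the lid standing nearly upright, about 1.46 rad, held by the handle at side (297,135), with the bystanders in place. Next: open the fingers and rise, while I work out the linkage geometry.

play_rows(increments=[[[0,0,0,0,0,0],[0,0,0,0,0,0],[0,0,0,0,0,0],[0,0,-0.5,0,0,0],[0,0,-2,0,0,0],[0,0,-4,0,0,0],[0,0,-6,0,0,0],[0,0,-8,0,0,0]]], claw=3.4)

```text
t: 6.65
tcp_pos: [0.6809, -0.1028, 0.4149]
tcp_rot: [[0.977, 0.212, 0.001], [0.212, -0.977, 0.0], [0.001, 0.0, -1.0]]
ft_force: [0.9, -0.1, 0.1]
opening: 0.0338
```

```bash
cat >> h.py <<'E'
from scipy.optimize import brentq
KN=np.array([-18,141.]);PV=np.array([-68,98.])
LK=np.hypot(*(KN-PV))
def att(th,d):
    return np.array([95-75*np.cos(th)-d*np.sin(th),110+75*np.sin(th)-d*np.cos(th)])
DD=brentq(lambda d:np.hypot(*(att(1.48,d)-KN))-105,0,25)
def knee(th,lower=True):
    "unlocked knee pos"
    A=att(th,DD);v=A-PV;D=np.hypot(*v)
    a=(66**2-105**2+D*D)/(2*D);h=np.sqrt(max(0,66**2-a*a));e=v/D;n=np.array([e[1],-e[0]])
    return PV+a*e+n*h*(1 if lower else -1)
E
python3 - <<'E'
from h import *
loc();print(robot.state()["ft_force"],LK,DD)
for t in(0,1.2,1.3,1.4,1.43,1.46,1.48,1.49):
    k=knee(t);print(t,k,np.degrees(np.arctan2(*(k-PV)[::-1])),np.hypot(*(att(t,DD)-PV)),knee(t,False))
im=snap("side","s3");snap("top","t3");crop(im,265,110,425,290,"s3c",4)
for t in(1.3,1.46,):
  k=knee(t);print(proj("side",cw(k[0],-85,k[1])),proj("side",cw(k[0],-65,k[1])),proj("side",cw(*lidpt(t))))
E
```

```text
grasp chest mm [ 69.   -1.7 419.9]
[ 0.85597009 -0.10921496  0.12936153] 65.94694837519019 10.340499129767993
0 [-60.63953644  32.41171159] -83.59693026415972 88.01564601329869 [-63.1176135  163.81916364]
1.2 [-2.43628405 90.42377726] -6.591585027619652 148.42882418339698 [-45.57566127 160.07373867]
1.3 [-2.00306627 98.63618996] 0.5522964299755254 155.96294855530047 [-37.48030145 156.51963774]
1.4 [ -2.85367789 108.58096007] 9.225329988790062 163.39799262387098 [-28.06946687 150.55047596]
1.43 [ -3.5673263 112.2979215] 12.511477083920555 165.60052787726758 [-24.78565304 147.88507008]
1.46 [ -4.72648691 116.77398576] 16.526234017563677 167.78761749901324 [-21.05694596 144.39342278]
1.48 [ -5.99662343 120.61816293] 20.041424036527147 169.23643530789525 [-18.0746144  141.16776428]
1.49 [ -6.97029541 123.12717967] 22.377968733736846 169.9579273415797 [-16.24521186 138.9565856 ]
[324.01290516 203.37371488] [323.64681286 206.48817819] [310.2402859  139.37719872]
[324.94190765 198.02546869] [324.5839351  201.09946159] [296.59491284 136.70908567]
```

View pics/s3c.png

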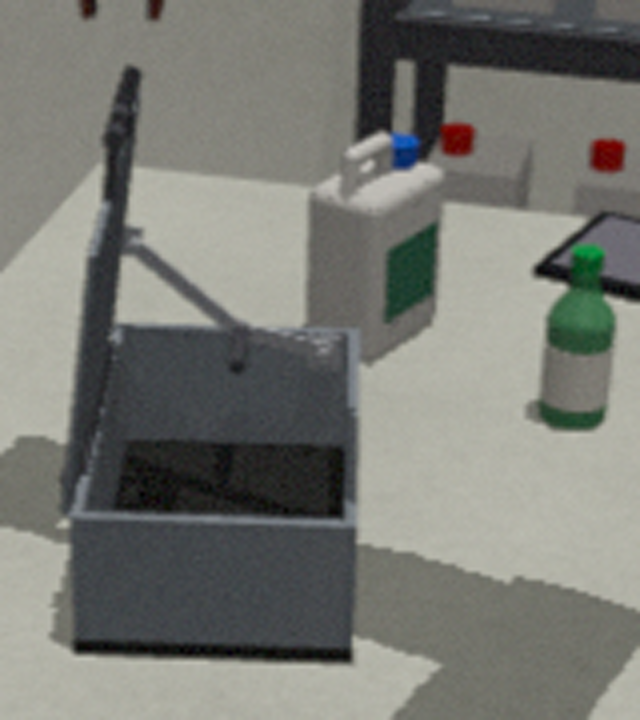

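The side crop shows the lid standing by itself at about 1.46 rad. The free end of the knee bar is at pixel (324,201), against a predicted (324.6,201.1), so the linkage model holds.

Run:
```python
from h import *
yaw=np.degrees(Q[2]);L=rot(yaw,25,yaw);print(L[:,2])
A=(cw(-60,-60,395),L);Bp=(cw(-55,-85,225),L)
rows(lerp(cur(),A,4)+lerp(A,Bp,4))
```

```text
[ 0.41255505  0.09167621 -0.90630779]
[-3.20,1.46,0.67,0.1,6.2,-0.1],
[-6.40,2.91,1.33,0.1,12.3,-0.1],
[-9.60,4.37,1.99,0.2,18.5,-0.2],
[-12.80,5.83,2.64,0.2,24.7,-0.2],
[-12.70,6.44,6.89,0.2,24.7,-0.2],
[-12.59,7.05,11.14,0.2,24.7,-0.2],
[-12.49,7.67,15.39,0.2,24.7,-0.2],
[-12.38,8.28,19.64,0.2,24.7,-0.2],
```

play_rows(increments=[[[-3.2,1.5,0.6,0,6.2,0],[-6.4,2.9,1.3,0,12.3,0],[-9.6,4.4,2,0,18.5,0],[-12.8,5.8,2.6,0.1,24.7,-0.1],[-12.7,6.4,6.9,0.1,24.7,-0.1],[-12.6,7.1,11.1,0.1,24.7,-0.1],[-12.5,7.7,15.4,0.1,24.7,-0.1],[-12.4,8.3,19.6,0.1,24.7,-0.1]]])

```text
t: 7.55
tcp_pos: [0.5763, -0.2105, 0.2157]
tcp_rot: [[0.888, 0.213, 0.408], [0.193, -0.977, 0.09], [0.417, -0.001, -0.909]]
ft_force: [0.7, 0.3, 0.3]
opening: 0.0338
```

Run:
```python
from h import *
yaw=np.degrees(Q[2]);L=rot(yaw,25,yaw);loc();print(robot.state()["ft_force"],robot.state()["joint_positions"])
k=knee(1.46);T=(cw(k[0],-85,k[1]),L)
rows(lerp(cur(),T,5))
im=snap("side","s4");crop(im,265,90,425,270,"s4c",4)
im=snap("top","t4");crop(im,250,120,430,300,"t4c",3)
```

```text
grasp chest mm [-58.5 -84.2 220.2]
[0.68361649 0.26912046 0.29459321] [-37.78752944  15.17313552 103.5526269   25.63363387  47.85114862
 -65.18936453]
[0.11,0.01,2.33,0.0,0.1,-0.0],
[0.23,0.03,4.66,0.0,0.1,-0.1],
[0.34,0.04,6.99,0.0,0.2,-0.1],
[0.46,0.06,9.32,0.0,0.3,-0.2],
[0.57,0.07,11.65,0.0,0.3,-0.2],
```

View pics/s4c.png

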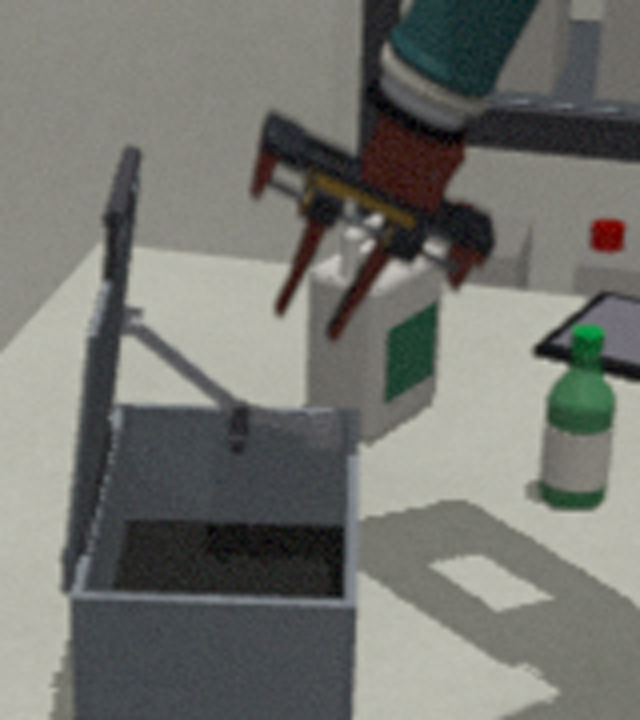

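View pics/t4c.png

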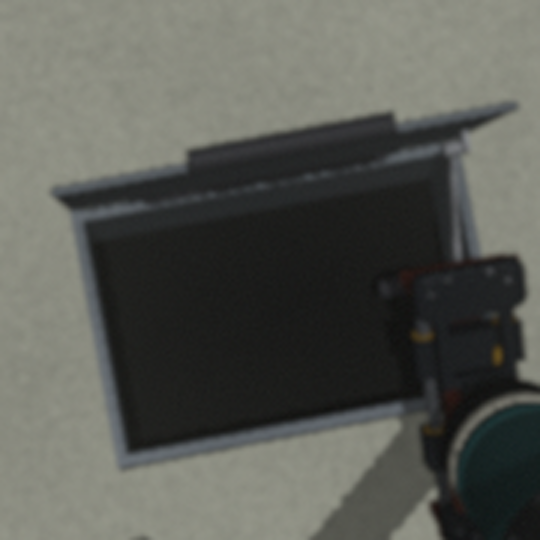

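The side and top crops show the open fingers above the knee bar. Its free end is at side (324,201) and top about (378,215), and nothing touches. Descending along the tool axis.

play_rows(increments=[[[0.1,0,2,0,0,0],[0.2,0,4,0,0,0],[0.3,0,6,0,0.1,0],[0.4,0,8,0,0.2,-0.1],[0.5,0.1,9.6,0,0.3,-0.2],[0.6,0.1,10.8,0,0.3,-0.2],[0.6,0.1,11.4,0,0.3,-0.2],[0.6,0.1,11.6,0,0.3,-0.2]]])

```text
t: 8.45
tcp_pos: [0.6304, -0.1993, 0.1147]
tcp_rot: [[0.885, 0.217, 0.412], [0.197, -0.976, 0.092], [0.423, -0.0, -0.906]]
ft_force: [-1.5, 0.2, 0.3]
opening: 0.0341
```

Run:
```python
from h import *
loc();print(robot.state()["ft_force"])
k=knee(1.46);print(proj("top",cw(k[0],-65,k[1])),k)
im=snap("side","s5");crop(im,265,90,425,270,"s5c",4)
```

```text
grasp chest mm [ -3.3 -85.  119.2]
[-1.50276892  0.2046616   0.25920427]
[376.60754254 217.09817746] [ -4.72648691 116.77398576]
```

View pics/s5c.png

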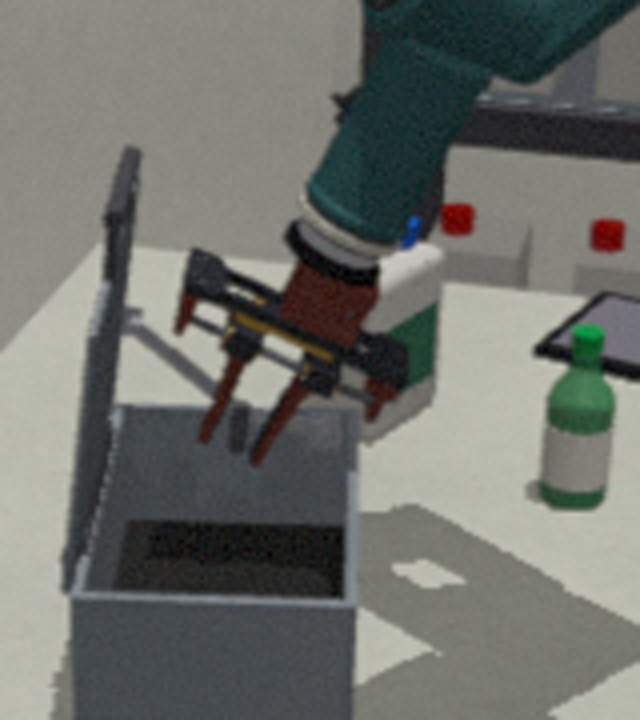

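play_rows(increments=[[[0,0,0.2,0,0,0],[0,0,0.2,0,0,0],[0,0,0.2,0,0,0],[0,0,0.2,0,0,0],[0,0,0.2,0,0,0],[0,0,0.2,0,0,0],[0,0,0.2,0,0,0],[0,0,0.2,0,0,0]]], claw=0)

```text
t: 9.3
tcp_pos: [0.63, -0.1997, 0.1126]
tcp_rot: [[0.885, 0.217, 0.411], [0.197, -0.976, 0.091], [0.421, 0.0, -0.907]]
ft_force: [-4.6, -2.8, -1.5]
opening: 0.013
```

Run:
```python
from h import *
loc();s=robot.state();print(s["ft_force"],s["opening"])
g,B=cur();a=Q[2];d=g[:2]-Q[:2];p=np.array([1e3*(d[0]*np.cos(a)+d[1]*np.sin(a)),g[2]*1e3])
r=np.hypot(*(p-PV));f0=np.arctan2(*(p-PV)[::-1]);print(r,np.degrees(f0))
ph=np.linspace(f0,np.radians(42),17)[1:]
rows([(cw(PV[0]+r*np.cos(f),-85,PV[1]+r*np.sin(f)),B) for f in ph]);print(np.degrees(ph))
```

```text
grasp chest mm [ -3.8 -85.2 117.1]
[-4.56373687 -2.75773692 -1.54253367] 0.012960700824607044
66.99166832668475 16.562759633090693
[0.02,-0.02,-0.18,0.0,0.0,0.0],
[0.04,-0.02,-0.37,0.0,0.0,0.0],
[0.06,-0.02,-0.55,0.0,0.0,0.0],
[0.07,-0.02,-0.74,0.0,0.0,0.0],
[0.07,-0.02,-0.93,0.0,0.0,0.0],
[0.07,-0.02,-1.11,0.0,0.0,0.0],
[0.06,-0.02,-1.30,0.0,0.0,0.0],
[0.05,-0.02,-1.48,0.0,0.0,0.0],
[0.03,-0.02,-1.67,0.0,0.0,0.0],
[0.01,-0.02,-1.85,0.0,0.0,0.0],
[-0.01,-0.02,-2.04,0.0,0.0,0.0],
[-0.05,-0.02,-2.22,0.0,0.0,0.0],
[-0.08,-0.02,-2.40,0.0,0.0,0.0],
[-0.13,-0.02,-2.58,0.0,0.0,0.0],
[-0.17,-0.02,-2.76,0.0,0.0,0.0],
[-0.22,-0.02,-2.94,0.0,0.0,0.0],
[18.15258716 19.74241468 21.3322422  22.92206972 24.51189725 26.10172477
 27.69155229 29.28137982 30.87120734 32.46103486 34.05086239 35.64068991
 37.23051743 38.82034495 40.41017248 42.        ]
```

play_rows(increments=[[[0,0,-0.2,0,0,0],[0,0,-0.45,0,0,0],[0.05,0,-0.7,0,0,0],[0.05,0,-0.95,0,0,0],[0.05,0,-1.15,0,0,0],[0.05,0,-1.35,0,0,0],[0,0,-1.5,0,0,0],[0,0,-1.65,0,0,0]]])

```text
t: 10.1
tcp_pos: [0.624, -0.2008, 0.127]
tcp_rot: [[0.885, 0.217, 0.412], [0.197, -0.976, 0.092], [0.422, -0.0, -0.907]]
ft_force: [3.7, -4.0, -16.7]
opening: 0.0133
```

```bash
cat >> h.py <<'E'
def kst():
    loc();s=robot.state();print(s["ft_force"],s["opening"])
    g,B=cur();a=Q[2];d=g[:2]-Q[:2];p=np.array([1e3*(d[0]*np.cos(a)+d[1]*np.sin(a)),g[2]*1e3])
    print("r,phi",np.hypot(*(p-PV)),np.degrees(np.arctan2(*(p-PV)[::-1])))
E
python3 -c "
from h import *
kst()"
```

```text
grasp chest mm [ -9.9 -85.  131.5]
[  3.68608183  -4.04884953 -16.74038627] 0.013326795285996968
r,phi 67.10303418175818 29.94712319467326
```

Near straight, with 17 N resisting. I push on through the snap.

play_rows(increments=[[[0,0,-0.2,0,0,0],[-0.05,0,-0.4,0,0,0],[-0.1,0,-0.6,0,0,0],[-0.15,0,-0.8,0,0,0],[-0.2,0,-1.0,0,0,0],[-0.25,0,-1.15,0,0,0],[-0.3,0,-1.3,0,0,0],[-0.3,0,-1.3,0,0,0]]])

```text
t: 10.9
tcp_pos: [0.6161, -0.2026, 0.1401]
tcp_rot: [[0.884, 0.218, 0.414], [0.197, -0.976, 0.092], [0.424, 0.001, -0.906]]
ft_force: [-5.9, -1.7, 1.0]
opening: 0.0133
```

```bash
python3 -c "
from h import *
kst()
im=snap('side','s6');crop(im,265,90,425,270,'s6c',4)
print(proj('side',cw(*lidpt(1.48))))"
```

```text
grasp chest mm [-18.  -85.  144.6]
[-5.92312724 -1.66819868  0.9747305 ] 0.013344326346335741
r,phi 68.40060580581621 42.991418446390156
[294.86407327 136.52270172]
```

View pics/s6c.png

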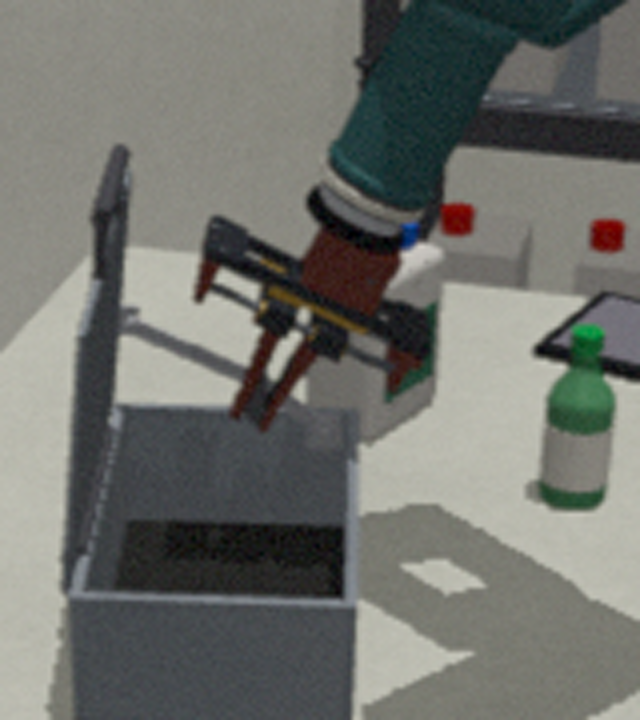

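play_rows(increments=[[[0,0,0,0,0,0],[0,0,0,0,0,0],[0,0,0,0,0,0],[0,0,-0.5,0,0,0],[0,0,-3,0,0,0],[0,0,-6,0,0,0],[0,0,-10,0,0,0],[0,0,-14,0,0,0]]], claw=3.4)

```text
t: 11.75
tcp_pos: [0.5576, -0.2152, 0.2665]
tcp_rot: [[0.885, 0.217, 0.412], [0.197, -0.976, 0.092], [0.422, -0.001, -0.907]]
ft_force: [0.4, -0.9, 0.7]
opening: 0.0341
```

```bash
python3 -c "
from h import *
kst()
im=snap('side','s7');crop(im,265,90,425,270,'s7c',4)
im=snap('top','t7')
print(proj('side',cw(*lidpt(1.48))),proj('side',cw(-18,-65,141)),proj('side',cw(-18,-125,141)), robot.state()['joint_positions'])"
```

```text
grasp chest mm [-77.8 -84.7 271.1]
[ 0.44632405 -0.89404702  0.70105238] 0.03405694954729576
r,phi 173.35457546041297 93.24186269478675
[294.86407327 136.52270172] [329.1309382  193.88784969] [330.04138878 185.02641172] [-39.8838524   10.3257734  101.36246373  24.31594621  54.44091492
 -64.3302451 ]
```

View pics/s7c.png

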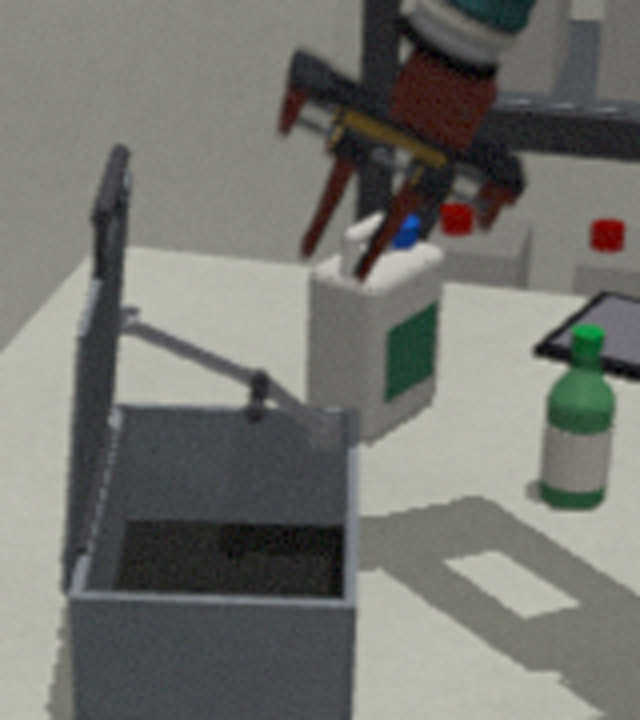

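The crop shows the knee bar end at side (328.8,193.8), against (329.1,193.9) predicted for locked. The lid handle is at about 1.48 rad. The stay is snapped over and the lid stands alone, so now the jar.

Run:
```python
from h import *
yaw=np.degrees(Q[2]);L=rot(yaw+90)
J=np.array([.4088,.3228,0])
A=(np.array([.47,.10,.25]),None)
T=(J+[0,0,.17],L)
p=lerp(cur(),T,15)
rows(p[:15])
```

```text
[-0.47,-3.75,0.53,1.3,-1.3,-5.9],
[-0.95,-7.50,1.06,2.7,-2.6,-11.8],
[-1.42,-11.25,1.59,4.0,-3.9,-17.7],
[-1.90,-14.99,2.12,5.4,-5.2,-23.6],
[-2.37,-18.73,2.65,6.7,-6.5,-29.5],
[-2.85,-22.48,3.18,8.1,-7.8,-35.3],
[-3.33,-26.22,3.71,9.4,-9.1,-41.2],
[-3.80,-29.96,4.24,10.8,-10.4,-47.1],
[-4.28,-33.69,4.77,12.1,-11.7,-53.0],
[-4.76,-37.43,5.30,13.5,-13.0,-58.9],
[-5.23,-41.16,5.83,14.8,-14.3,-64.8],
[-5.71,-44.90,6.35,16.2,-15.6,-70.7],
[-6.18,-48.63,6.88,17.5,-16.9,-76.6],
[-6.65,-52.35,7.41,18.8,-18.2,-82.5],
[-7.13,-56.08,7.94,20.2,-19.5,-88.4],
```

play_rows(increments=[[[-0.5,-3.7,0.5,1.3,-1.3,-5.9],[-0.9,-7.5,1.1,2.7,-2.6,-11.8],[-1.4,-11.2,1.6,4,-3.9,-17.7],[-1.9,-15,2.1,5.4,-5.2,-23.6],[-2.4,-18.7,2.7,6.7,-6.5,-29.5],[-2.9,-22.5,3.2,8.1,-7.8,-35.3],[-3.3,-26.2,3.7,9.4,-9.1,-41.2],[-3.8,-30,4.2,10.8,-10.4,-47.1]]], claw=8.7)

```text
t: 12.65
tcp_pos: [0.4764, 0.0752, 0.2107]
tcp_rot: [[0.462, 0.87, 0.172], [0.864, -0.485, 0.136], [0.202, 0.085, -0.976]]
ft_force: [0.5, 0.9, 0.3]
opening: 0.0869
```

Run:
```python
from h import *
yaw=np.degrees(Q[2]);L=rot(yaw+90)
J=np.array([.4088,.3228,0])
rows(lerp(cur(),(J+[0,0,.14],L),8))
```

```text
[2.09,-2.32,1.20,1.1,-1.2,-5.1],
[4.18,-4.64,2.40,2.2,-2.3,-10.3],
[6.28,-6.96,3.60,3.3,-3.5,-15.4],
[8.37,-9.28,4.81,4.4,-4.7,-20.5],
[10.46,-11.60,6.01,5.6,-5.9,-25.6],
[12.55,-13.92,7.21,6.7,-7.0,-30.8],
[14.64,-16.23,8.41,7.8,-8.2,-35.9],
[16.73,-18.55,9.60,8.9,-9.4,-41.0],
```

play_rows(increments=[[[2.1,-2.3,1.2,1.1,-1.2,-5.1],[4.2,-4.6,2.4,2.2,-2.3,-10.3],[6.3,-7,3.6,3.3,-3.5,-15.4],[8.4,-9.3,4.8,4.4,-4.7,-20.5],[10.5,-11.6,6,5.6,-5.9,-25.6],[12.6,-13.9,7.2,6.7,-7,-30.8],[14.6,-16.2,8.4,7.8,-8.2,-35.9],[16.7,-18.6,9.6,8.9,-9.4,-41]]])

```text
t: 13.45
tcp_pos: [0.409, 0.3231, 0.1347]
tcp_rot: [[-0.217, 0.976, -0.0], [0.976, 0.217, -0.0], [-0.0, -0.001, -1.0]]
ft_force: [0.2, 0.3, 0.1]
opening: 0.0869
```

Run:
```python
from h import *
yaw=np.degrees(Q[2]);L=rot(yaw+90)
J=np.array([.4088,.3228,0])
print(cur()[0])
rows(lerp(cur(),(J+[0,0,.066],L),3))
im=snap("side","s8");crop(im,270,230,430,400,"s8c",4)
```

```text
[0.40900587 0.32309541 0.13971033]
[-0.01,-0.01,2.46,-0.0,0.0,-0.0],
[-0.02,-0.01,4.91,-0.0,0.0,-0.0],
[-0.02,-0.02,7.37,-0.0,0.0,-0.0],
```

View pics/s8c.png

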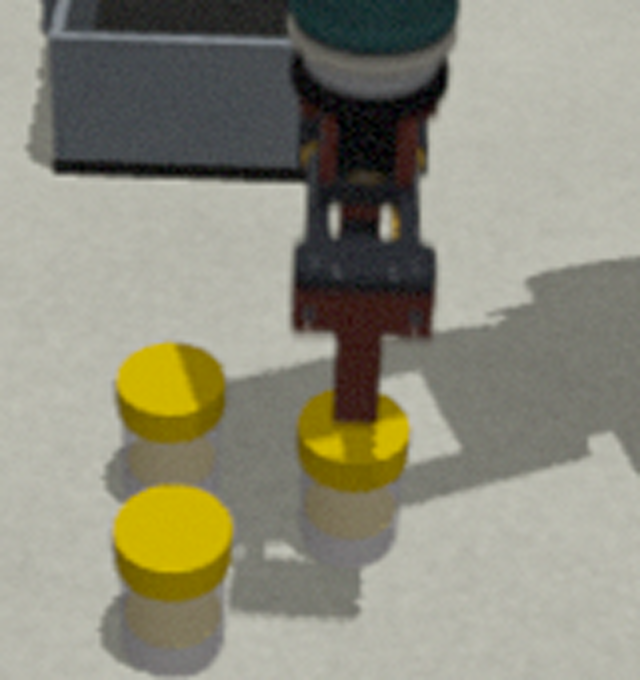

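The gripper is centred over the chosen jar, cap at side (358,340), clear of the other two.

play_rows(increments=[[[0,0,1.5,0,0,0],[0,0,3,0,0,0],[0,0,4.5,0,0,0],[0,0,5.8,0,0,0],[0,0,6.8,0,0,0],[0,0,7.3,0,0,0],[0,0,7.4,0,0,0],[0,0,7.4,0,0,0]]])

```text
t: 14.3
tcp_pos: [0.4099, 0.3219, 0.0617]
tcp_rot: [[-0.213, 0.977, 0.001], [0.977, 0.213, 0.001], [0.001, 0.001, -1.0]]
ft_force: [-0.4, 0.0, 0.7]
opening: 0.0869
```

play_rows(increments=[[[0,0,0,0,0,0],[0,0,0,0,0,0],[0,0,0,0,0,0],[0,0,0,0,0,0],[0,0,0,0,0,0],[0,0,0,0,0,0],[0,0,0,0,0,0],[0,0,0,0,0,0]]], claw=4)

```text
t: 15.1
tcp_pos: [0.41, 0.3219, 0.0618]
tcp_rot: [[-0.213, 0.977, 0.001], [0.977, 0.213, 0.001], [0.001, 0.001, -1.0]]
ft_force: [-0.6, 0.2, 4.7]
opening: 0.0593
```

Run:
```python
from h import *
s=robot.state();print(s["opening"],s["ft_force"],cur()[0])
yaw=np.degrees(Q[2]);L=rot(yaw+90)
g=cur()[0]
A=(g+[0,0,.15],L)
T=(cw(-25,60,250),L);print(T[0])
rows(lerp(cur(),A,5)+lerp(A,T,11))
```

```text
0.05934357960326321 [-0.63547889  0.2410678   4.71263058] [0.40998147 0.32191362 0.0668484 ]
[ 0.57570359 -0.06295766  0.25      ]
[0.00,0.00,-3.00,0.0,-0.0,-0.0],
[0.01,0.01,-6.00,0.0,-0.0,-0.1],
[0.01,0.01,-9.00,0.0,-0.0,-0.1],
[0.01,0.01,-12.00,0.1,-0.0,-0.2],
[0.01,0.02,-15.00,0.1,-0.1,-0.2],
[-3.73,0.74,-15.30,0.1,-0.1,-0.2],
[-7.47,1.47,-15.61,0.1,-0.1,-0.2],
[-11.20,2.20,-15.91,0.1,-0.1,-0.2],
[-14.94,2.93,-16.22,0.1,-0.1,-0.2],
[-18.68,3.66,-16.52,0.1,-0.1,-0.2],
[-22.42,4.38,-16.82,0.1,-0.1,-0.2],
[-26.16,5.11,-17.13,0.1,-0.1,-0.2],
[-29.90,5.84,-17.43,0.1,-0.1,-0.2],
[-33.64,6.57,-17.73,0.1,-0.1,-0.2],
[-37.38,7.29,-18.04,0.1,-0.1,-0.2],
[-41.12,8.02,-18.34,0.1,-0.1,-0.2],
```

play_rows(increments=[[[0,0,-1,0,0,0],[0,0,-3,0,0,0],[0,0,-6,0,0,0],[0,0,-9,0,0,0],[0,0,-12,0,0,0],[-1,0.2,-14,0,0,-0.1],[-3.5,0.7,-15,0,0,-0.2],[-7,1.4,-15.6,0,0,-0.2]]])

```text
t: 15.9
tcp_pos: [0.4383, 0.2564, 0.2191]
tcp_rot: [[-0.219, 0.976, 0.002], [0.976, 0.219, 0.002], [0.001, 0.002, -1.0]]
ft_force: [0.1, -0.2, -0.5]
opening: 0.0599
```

Run:
```python
from h import *
s=robot.state();print(s["opening"],s["ft_force"],cur()[0])
yaw=np.degrees(Q[2]);L=rot(yaw+90)
T=(cw(-25,60,240),L)
rows(lerp(cur(),T,8))
im=snap("side","s9");crop(im,270,230,430,400,"s9c",4)
```

```text
0.05986224653767967 [ 0.05127972 -0.22338934 -0.46217173] [0.43832233 0.25644038 0.22413478]
[-4.27,0.80,-0.20,0.0,-0.0,0.0],
[-8.54,1.61,-0.40,0.0,-0.0,0.0],
[-12.81,2.41,-0.61,0.1,-0.0,0.0],
[-17.08,3.21,-0.81,0.1,-0.0,0.0],
[-21.36,4.02,-1.01,0.1,-0.0,0.1],
[-25.63,4.82,-1.21,0.1,-0.1,0.1],
[-29.90,5.62,-1.41,0.1,-0.1,0.1],
[-34.17,6.43,-1.62,0.1,-0.1,0.1],
```

View pics/s9.png

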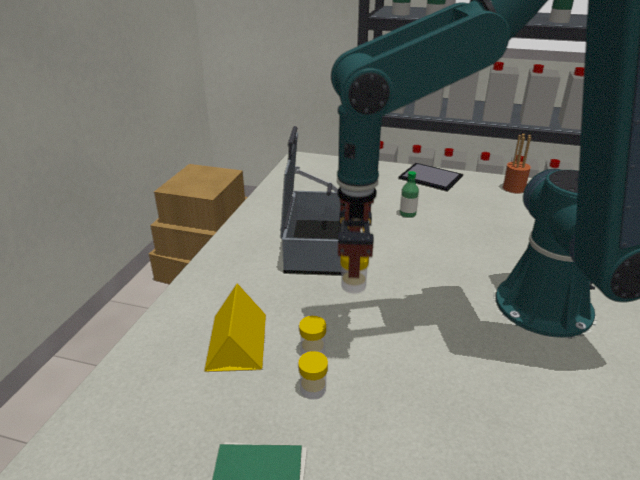

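The jar is held at side (355,268) with an opening of 59.9 mm. The two other jars and the folded trap are unmoved. Carrying it over the chest.

play_rows(increments=[[[-3,0.5,-0.2,0,0,0],[-7.5,1.4,-0.4,0,0,0],[-12,2.3,-0.6,0,0,0],[-17,3.2,-0.8,0.1,0,0],[-22,4.1,-1,0.1,0,0.1],[-26.5,5,-1.2,0.1,-0.1,0.1],[-30.5,5.7,-1.4,0.1,-0.1,0.1],[-33,6.2,-1.6,0.1,-0.1,0.1]]])

```text
t: 16.75
tcp_pos: [0.5707, -0.0556, 0.2335]
tcp_rot: [[-0.212, 0.977, -0.001], [0.977, 0.212, -0.002], [-0.002, -0.002, -1.0]]
ft_force: [0.1, 0.3, -0.7]
opening: 0.0597
```

Run:
```python
from h import *
loc();s=robot.state();print(s["opening"],s["ft_force"])
yaw=np.degrees(Q[2]);L=rot(yaw+90)
T=(cw(-25,60,160),L);T2=(cw(-25,60,76.5),L)
rows(lerp(cur(),T,4)+lerp(T,T2,4))
```

```text
grasp chest mm [-28.3  68.3 238.5]
0.0596862824806522 [ 0.14834341  0.29881257 -0.70254029]
[-0.20,0.09,1.96,-0.0,0.0,-0.1],
[-0.41,0.17,3.92,-0.0,0.1,-0.1],
[-0.61,0.26,5.88,-0.1,0.1,-0.2],
[-0.81,0.35,7.85,-0.1,0.1,-0.3],
[-0.81,0.35,9.93,-0.1,0.1,-0.3],
[-0.80,0.36,12.02,-0.1,0.1,-0.3],
[-0.80,0.36,14.11,-0.1,0.1,-0.3],
[-0.80,0.36,16.20,-0.1,0.1,-0.3],
```

play_rows(increments=[[[-0.2,0.1,2,0,0,0],[-0.4,0.2,4.5,0,0,-0.1],[-0.6,0.3,7,0,0.1,-0.2],[-0.8,0.3,9.5,-0.1,0.1,-0.3],[-0.8,0.4,12,-0.1,0.1,-0.3],[-0.8,0.4,14,-0.1,0.1,-0.3],[-0.8,0.4,15.2,-0.1,0.1,-0.3],[-0.8,0.4,15.6,-0.1,0.1,-0.3]]])

```text
t: 17.55
tcp_pos: [0.5746, -0.0595, 0.0762]
tcp_rot: [[-0.22, 0.976, -0.002], [0.976, 0.22, 0.001], [0.002, -0.002, -1.0]]
ft_force: [0.3, -0.2, -0.4]
opening: 0.0593
```

Run:
```python
from h import *
loc();s=robot.state();print(s["opening"],s["ft_force"])
```

```text
grasp chest mm [-25.4  63.6  81.2]
0.05931741523849188 [ 0.27699349 -0.23466384 -0.43553877]
```

play_rows(increments=[[[0,0,0.1,0,0,0],[0,0,0.2,0,0,0],[0,0,0.3,0,0,0],[0,0,0.4,0,0,0],[0,0,0.5,0,0,0],[0,0,0.58,0,0,0],[0,0,0.62,0,0,0],[0,0,0.65,0,0,0]]])

```text
t: 18.35
tcp_pos: [0.5756, -0.0598, 0.0708]
tcp_rot: [[-0.22, 0.976, 0.0], [0.976, 0.22, 0.001], [0.001, 0.001, -1.0]]
ft_force: [-0.6, 0.1, -0.8]
opening: 0.0594
```

Run:
```python
from h import *
loc();s=robot.state();print(s["opening"],s["ft_force"])
im=snap("side","s10");crop(im,270,140,430,300,"s10c",4)
```

```text
grasp chest mm [-24.4  63.1  75.8]
0.05935785533442948 [-0.55696368  0.09229202 -0.82330803]
```

View pics/s10c.png

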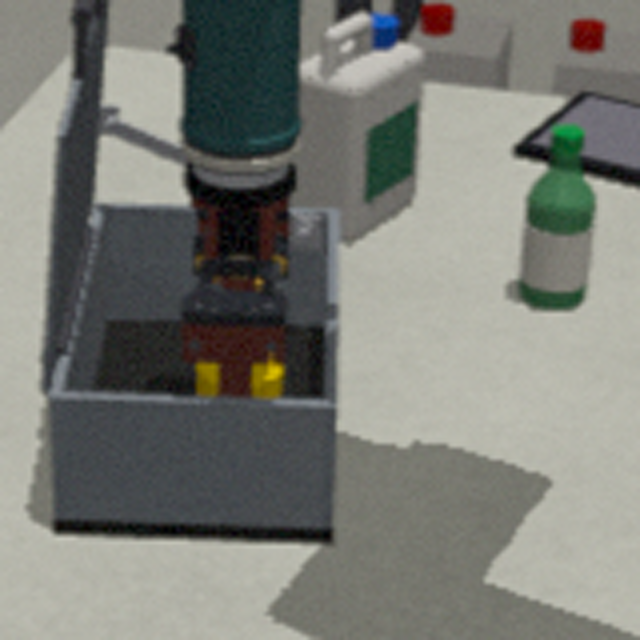

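The jar is inside the chest near the floor, upright, with no contact force yet.

play_rows(increments=[[[0,0,0.05,0,0,0],[0,0,0.1,0,0,0],[0,0,0.15,0,0,0],[0,0,0.18,0,0,0],[0,0,0.2,0,0,0],[0,0,0.2,0,0,0],[0,0,0.2,0,0,0],[0,0,0.2,0,0,0]]])

```text
t: 19.2
tcp_pos: [0.5758, -0.0597, 0.0699]
tcp_rot: [[-0.22, 0.976, 0.001], [0.976, 0.22, 0.001], [0.0, 0.001, -1.0]]
ft_force: [-2.7, 0.8, 8.9]
opening: 0.0595
```

Contact with the floor, 9 N. Release slowly, then rise.

play_rows(increments=[[[0,0,0,0,0,0],[0,0,0,0,0,0],[0,0,0,0,0,0],[0,0,0,0,0,0],[0,0,0,0,0,0],[0,0,-0.5,0,0,0],[0,0,-1.5,0,0,0],[0,0,-3,0,0,0]]], claw=7.6)

```text
t: 20.0
tcp_pos: [0.5752, -0.0597, 0.0992]
tcp_rot: [[-0.22, 0.976, -0.001], [0.976, 0.22, 0.001], [0.001, -0.001, -1.0]]
ft_force: [-0.1, 0.5, 0.6]
opening: 0.0762
```

play_rows(increments=[[[0,0,-3,0,0,0],[0,0,-6,0,0,0],[0,0,-9,0,0,0],[0,0,-12,0,0,0],[0,0,-15,0,0,0],[0,-2,-17,0,0,0],[0,-4,-18,0,0,0],[0,-6,-18,0,0,0]]])

```text
t: 20.8
tcp_pos: [0.5175, -0.0735, 0.2817]
tcp_rot: [[-0.22, 0.975, 0.005], [0.975, 0.22, -0.001], [-0.002, 0.005, -1.0]]
ft_force: [-0.1, -0.6, 0.1]
opening: 0.0762
```

Run:
```python
from h import *
loc();s=robot.state();print(s["opening"],s["ft_force"],s["joint_positions"])
im=snap("side","s11");crop(im,270,110,430,290,"s11c",4)
im=snap("top","t11");crop(im,250,140,430,310,"t11c",4)
yaw=np.degrees(Q[2]);L=rot(yaw,25,yaw)
rows(lerp(cur(),(cw(-18-.42*130,-85,141+.906*130),L),12))
```

```text
grasp chest mm [-84.1  62.4 286.7]
0.07624402157674073 [-0.08750753 -0.5885957   0.14064532] [-1.56870139e+01  1.16922271e+01  9.26112082e+01  4.83855141e-02
  7.54153576e+01 -1.18408418e+02]
[-1.22,0.13,0.22,-1.6,1.6,7.4],
[-2.45,0.26,0.44,-3.3,3.3,14.8],
[-3.67,0.39,0.66,-4.9,4.9,22.1],
[-4.90,0.52,0.87,-6.5,6.5,29.5],
[-6.13,0.65,1.09,-8.2,8.1,36.9],
[-7.37,0.78,1.31,-9.8,9.8,44.3],
[-8.60,0.91,1.52,-11.4,11.4,51.7],
[-9.84,1.05,1.74,-13.1,13.0,59.0],
[-11.08,1.18,1.95,-14.7,14.7,66.4],
[-12.33,1.31,2.16,-16.3,16.3,73.8],
[-13.57,1.43,2.38,-18.0,17.9,81.2],
[-14.82,1.56,2.59,-19.6,19.5,88.6],
```

View pics/s11c.png

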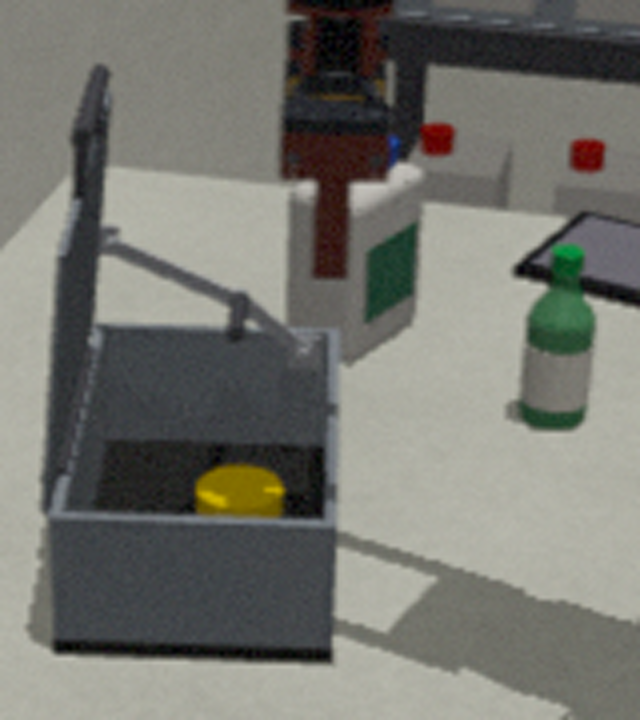

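View pics/t11c.png

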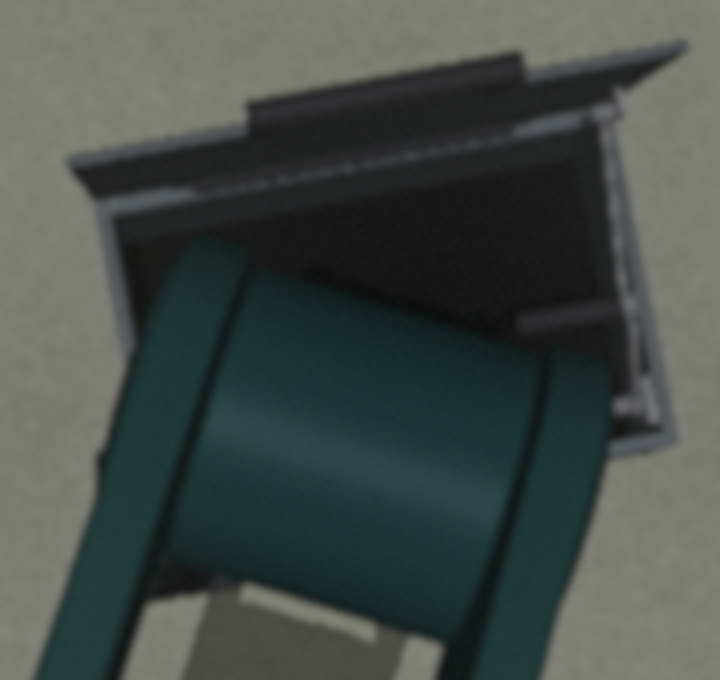

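The jar cap sits level inside the chest at side (330,232). The stay is still over centre, with the knee end at about (329,193). Going back to the knee bar.

play_rows(increments=[[[-1.2,0.1,0.2,-1.6,1.6,7.4],[-2.4,0.3,0.4,-3.3,3.3,14.8],[-3.7,0.4,0.7,-4.9,4.9,22.1],[-4.9,0.5,0.9,-6.5,6.5,29.5],[-6.1,0.7,1.1,-8.2,8.1,36.9],[-7.4,0.8,1.3,-9.8,9.8,44.3],[-8.6,0.9,1.5,-11.4,11.4,51.7],[-9.8,1.1,1.7,-13.1,13,59]]], claw=3.4)

```text
t: 21.7
tcp_pos: [0.5502, -0.1672, 0.2621]
tcp_rot: [[0.692, 0.669, 0.271], [0.659, -0.739, 0.141], [0.295, 0.081, -0.952]]
ft_force: [0.0, 0.4, -0.9]
opening: 0.0341
```

Run:
```python
from h import *
yaw=np.degrees(Q[2]);L=rot(yaw,25,yaw)
A=(cw(-18-.42*100,-85,142+.906*100),L)
rows(lerp(cur(),A,6))
rows(lerp(A,(cw(-18,-85,142),L),5))
```

```text
[-0.37,0.78,0.55,-1.1,1.1,4.9],
[-0.73,1.56,1.10,-2.2,2.1,9.8],
[-1.10,2.34,1.64,-3.2,3.2,14.6],
[-1.47,3.12,2.19,-4.3,4.3,19.5],
[-1.84,3.90,2.74,-5.4,5.4,24.4],
[-2.21,4.68,3.29,-6.5,6.4,29.3],
[-2.06,4.95,5.26,-6.5,6.4,29.3],
[-1.91,5.21,7.23,-6.5,6.4,29.3],
[-1.75,5.48,9.20,-6.5,6.4,29.3],
[-1.60,5.75,11.18,-6.5,6.4,29.3],
[-1.45,6.02,13.15,-6.5,6.4,29.3],
```

play_rows(increments=[[[-0.4,0.8,0.5,-1.1,1.1,4.9],[-0.7,1.6,1.1,-2.2,2.1,9.8],[-1.1,2.3,1.6,-3.2,3.2,14.6],[-1.5,3.1,2.2,-4.3,4.3,19.5],[-1.8,3.9,2.7,-5.4,5.4,24.4],[-2.2,4.7,3.3,-6.5,6.4,29.3],[-2.2,4.7,3.3,-6.5,6.4,29.3],[-2.2,4.7,3.3,-6.5,6.4,29.3]]])

```text
t: 22.5
tcp_pos: [0.5749, -0.2106, 0.2278]
tcp_rot: [[0.884, 0.224, 0.41], [0.204, -0.975, 0.093], [0.421, 0.002, -0.907]]
ft_force: [-0.2, 0.7, 0.5]
opening: 0.0339
```

Run:
```python
from h import *
loc()
yaw=np.degrees(Q[2]);L=rot(yaw,25,yaw)
rows(lerp(cur(),(cw(-18,-85,142.5),L),5))
im=snap("side","s12");crop(im,270,80,430,250,"s12c",4)
```

```text
grasp chest mm [-59.9 -83.9 232.3]
[0.01,0.02,1.98,-0.0,0.0,0.1],
[0.01,0.05,3.97,-0.0,0.1,0.2],
[0.02,0.07,5.95,-0.0,0.1,0.3],
[0.02,0.10,7.93,-0.1,0.1,0.3],
[0.03,0.12,9.91,-0.1,0.1,0.4],
```

View pics/s12c.png

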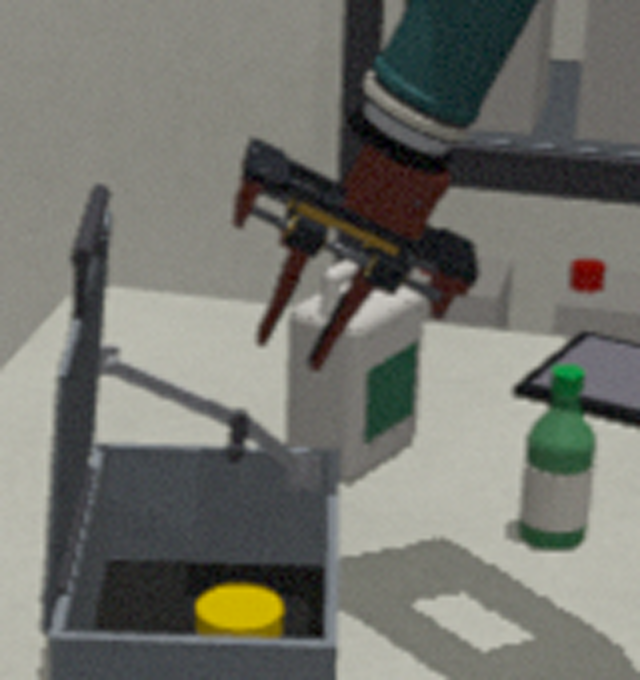

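Aligned above the bar at side (329,193). Descend and grip.

play_rows(increments=[[[0,0,2,0,0,0],[0,0,4,0,0,0.1],[0,0.1,6,0,0.1,0.2],[0,0.1,7.7,0,0.1,0.3],[0,0.1,9,0,0.1,0.4],[0,0.1,9.7,0,0.1,0.4],[0,0.1,9.9,0,0.1,0.4],[0,0.1,9.9,0,0.1,0.4]]])

```text
t: 23.35
tcp_pos: [0.6157, -0.2025, 0.1381]
tcp_rot: [[0.885, 0.216, 0.412], [0.195, -0.976, 0.092], [0.423, -0.001, -0.906]]
ft_force: [0.0, -0.6, -0.1]
opening: 0.034
```

play_rows(increments=[[[0,0,0,0,0,0],[0,0,0,0,0,0],[0,0,0,0,0,0],[0,0,0,0,0,0],[0,0,0,0,0,0],[0,0,0,0,0,0],[0,0,0,0,0,0],[0,0,0,0,0,0]]], claw=0)

```text
t: 24.15
tcp_pos: [0.6165, -0.2027, 0.1389]
tcp_rot: [[0.884, 0.215, 0.414], [0.195, -0.977, 0.092], [0.424, -0.0, -0.906]]
ft_force: [3.6, 3.2, 5.3]
opening: 0.0131
```

Run:
```python
from h import *
kst();g,B=cur();a=Q[2];d=g[:2]-Q[:2];p=np.array([1e3*(d[0]*np.cos(a)+d[1]*np.sin(a)),g[2]*1e3])
r=np.hypot(*(p-PV));f0=np.arctan2(*(p-PV)[::-1])
ph=np.linspace(f0,np.radians(14),17)[1:]
rows([(cw(PV[0]+r*np.cos(f),-85,PV[1]+r*np.sin(f)),B) for f in ph]);print(np.degrees(ph))
```

```text
grasp chest mm [-17.6 -85.3 143.4]
[3.64144074 3.16911929 5.33315949] 0.013102477132868393
r,phi 67.82759339139037 42.00632328662815
[0.06,-0.03,0.20,0.0,0.0,0.0],
[0.11,-0.03,0.40,0.0,0.0,0.0],
[0.15,-0.03,0.60,0.0,0.0,0.0],
[0.19,-0.03,0.81,0.0,0.0,0.0],
[0.22,-0.03,1.01,0.0,0.0,0.0],
[0.25,-0.03,1.22,0.0,0.0,0.0],
[0.27,-0.03,1.42,0.0,0.0,0.0],
[0.28,-0.03,1.63,0.0,0.0,0.0],
[0.29,-0.03,1.84,0.0,0.0,0.0],
[0.29,-0.03,2.04,0.0,0.0,0.0],
[0.29,-0.03,2.25,0.0,0.0,0.0],
[0.28,-0.03,2.46,0.0,0.0,0.0],
[0.26,-0.03,2.66,0.0,0.0,0.0],
[0.23,-0.03,2.87,0.0,0.0,0.0],
[0.20,-0.03,3.07,0.0,0.0,0.0],
[0.17,-0.03,3.28,0.0,0.0,0.0],
[40.25592808 38.50553288 36.75513767 35.00474246 33.25434726 31.50395205
 29.75355685 28.00316164 26.25276644 24.50237123 22.75197603 21.00158082
 19.25118562 17.50079041 15.75039521 14.        ]
```

play_rows(increments=[[[0.05,0,0.2,0,0,0],[0.1,0,0.4,0,0,0],[0.15,0,0.65,0,0,0],[0.2,0,0.9,0,0,0],[0.25,0,1.15,0,0,0],[0.25,0,1.4,0,0,0],[0.3,0,1.6,0,0,0],[0.3,0,1.8,0,0,0]]])

```text
t: 24.95
tcp_pos: [0.6262, -0.2005, 0.1222]
tcp_rot: [[0.885, 0.215, 0.413], [0.195, -0.977, 0.092], [0.423, -0.001, -0.906]]
ft_force: [11.1, 2.4, -8.2]
opening: 0.013
```

play_rows(increments=[[[0,0,0.2,0,0,0],[0,0,0.4,0,0,0],[0,0,0.6,0,0,0],[-0.05,0,0.85,0,0,0],[-0.1,0,1.1,0,0,0],[-0.1,0,1.3,0,0,0],[-0.1,0,1.4,0,0,0],[-0.1,0,1.4,0,0,0]]])

```text
t: 25.75
tcp_pos: [0.631, -0.1995, 0.1099]
tcp_rot: [[0.885, 0.215, 0.413], [0.195, -0.977, 0.092], [0.423, -0.001, -0.906]]
ft_force: [5.5, 2.5, 2.8]
opening: 0.0133
```

Run:
```python
from h import *
kst()
```

```text
grasp chest mm [ -2.7 -85.3 114.4]
[5.51605878 2.53334066 2.76646447] 0.013252522701121872
r,phi 67.3180951078836 14.124391188050339
```

play_rows(increments=[[[0,0,0,0,0,0],[0,0,0,0,0,0],[0,0,0,0,0,0],[0,0,-0.5,0,0,0],[0,0,-3,0,0,0],[0,0,-6.5,0,0,0],[0,0,-11,0,0,0],[0,0,-15,0,0,0]]], claw=3.4)

```text
t: 26.55
tcp_pos: [0.5673, -0.2131, 0.247]
tcp_rot: [[0.886, 0.216, 0.411], [0.195, -0.976, 0.092], [0.422, -0.001, -0.907]]
ft_force: [0.7, 0.2, 0.1]
opening: 0.0341
```

Run:
```python
from h import *
loc();print(robot.state()["ft_force"])
im=snap("side","s13");crop(im,270,80,430,250,"s13c",4)
for t in(1.40,1.42,1.44,1.46):
    k=knee(t);print(t,proj("side",cw(k[0],-65,k[1])),proj("side",cw(*lidpt(t))))
    x,y,z=lidpt(t);print(proj("side",cw(x,49,z)),proj("side",cw(x,-49,z)))
yaw=np.degrees(Q[2]);L=rot(yaw)
A=(cw(-40,-40,430),L);T=(cw(62,0,430),L)
rows(lerp(cur(),A,5)+lerp(A,T,3))
```

```text
grasp chest mm [-67.9 -84.7 251.5]
[0.74216225 0.1991671  0.05326715]
1.4 [323.94316574 203.53568791] [301.76252853 137.46596873]
[300.00934689 144.26857391] [303.4109124  131.06999446]
1.42 [324.09349179 202.81777696] [300.04501192 137.18084511]
[298.23700949 143.97522972] [301.74492702 130.7926474 ]
1.44 [324.2978628  202.01992935] [298.32218338 136.92850543]
[296.45924536 143.7154632 ] [300.07374069 130.54732403]
1.46 [324.5839351  201.09946159] [296.59491284 136.70908567]
[294.67695809 143.48941544] [298.398192   130.33415558]
[1.92,-0.92,-2.89,0.1,-5.0,-0.0],
[3.84,-1.84,-5.78,0.1,-10.1,-0.0],
[5.77,-2.76,-8.68,0.2,-15.1,-0.0],
[7.69,-3.67,-11.58,0.3,-20.2,-0.0],
[9.62,-4.59,-14.49,0.3,-25.2,-0.0],
[12.69,-5.93,-13.05,0.3,-25.2,-0.0],
[15.77,-7.27,-11.60,0.3,-25.2,-0.0],
[18.85,-8.61,-10.16,0.3,-25.2,-0.0],
```

View pics/s13c.png

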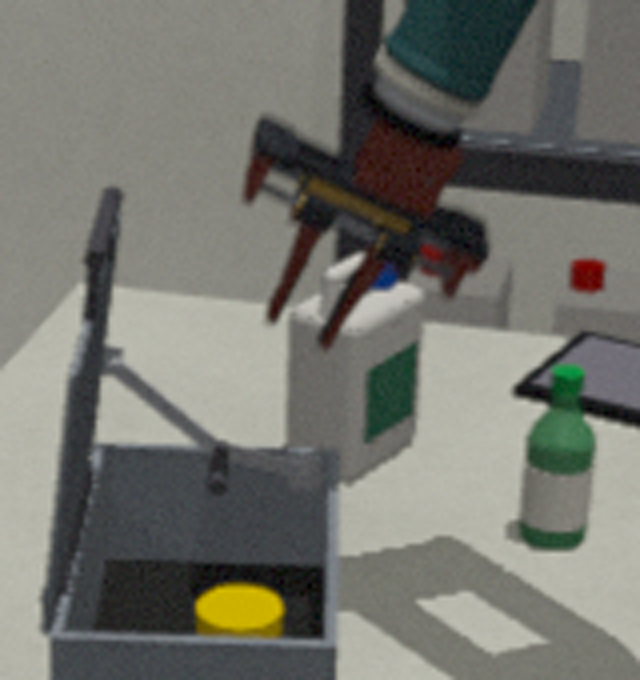

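The knee bar end is now below straight at side (324,201.8), so the stay is unlocked and the lid is at about 1.45 rad, standing by friction. The handle is at about (296,136). The jar cap is unmoved. Moving above the handle.

play_rows(increments=[[[1.9,-0.9,-2.9,0,-5,0],[3.8,-1.8,-5.8,0.1,-10.1,0],[5.8,-2.8,-8.7,0.2,-15.1,0],[7.7,-3.7,-11.6,0.3,-20.2,0],[9.6,-4.6,-14.5,0.3,-25.2,0],[12.7,-5.9,-13,0.3,-25.2,0],[15.8,-7.3,-11.6,0.3,-25.2,0],[18.8,-8.6,-10.2,0.3,-25.2,0]]])

```text
t: 27.4
tcp_pos: [0.6754, -0.101, 0.4178]
tcp_rot: [[0.976, 0.217, -0.005], [0.217, -0.976, 0.005], [-0.004, -0.006, -1.0]]
ft_force: [-0.3, -0.2, 0.1]
opening: 0.0342
```

Run:
```python
from h import *
loc();print(robot.state()["ft_force"])
im=snap("side","s14");crop(im,250,60,410,230,"s14c",4)
yaw=np.degrees(Q[2]);L=rot(yaw)
rows(lerp(cur(),(cw(65,0,339),L),5))
```

```text
grasp chest mm [ 64.1   1.2 422.8]
[-0.25480572 -0.17881949  0.13888261]
[-0.07,0.09,1.65,-0.1,0.0,0.0],
[-0.13,0.18,3.29,-0.2,0.0,0.1],
[-0.20,0.27,4.94,-0.3,0.0,0.1],
[-0.26,0.35,6.58,-0.4,0.1,0.1],
[-0.33,0.44,8.23,-0.5,0.1,0.1],
```

View pics/s14c.png

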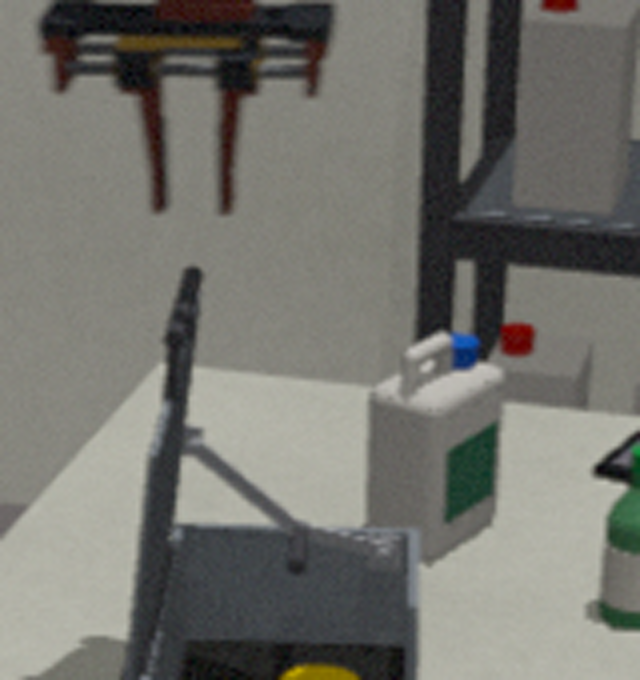

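Finger tips at (290,112) and (306,112) straddle the handle at about (296,136).

play_rows(increments=[[[-0.1,0.1,1.6,0,0,0],[-0.1,0.1,3.2,0,0,0],[0,0.1,4.8,0,0,0],[0,0.1,6.2,0,0,0],[0,0.1,7.3,0,0,0],[0,0.1,8,0,0,0],[0,0.1,8.3,0,0,0],[0,0.1,8.3,0,0,0]]])

```text
t: 28.25
tcp_pos: [0.6742, -0.1025, 0.3346]
tcp_rot: [[0.976, 0.217, -0.005], [0.217, -0.976, 0.005], [-0.004, -0.006, -1.0]]
ft_force: [-0.2, -0.0, -0.0]
opening: 0.0341
```

play_rows(increments=[[[0,0,0,0,0,0],[0,0,0,0,0,0],[0,0,0,0,0,0],[0,0,0,0,0,0],[0,0,0,0,0,0],[0,0,0,0,0,0],[0,0,0,0,0,0],[0,0,0,0,0,0]]], claw=0)

```text
t: 29.05
tcp_pos: [0.6745, -0.1025, 0.3352]
tcp_rot: [[0.976, 0.217, -0.004], [0.217, -0.976, 0.005], [-0.003, -0.006, -1.0]]
ft_force: [0.1, -0.4, 4.6]
opening: 0.0132
```

```bash
cat >> h.py <<'E'
def hst(ths=None,t_end=None,n=8,corr=0.0,k=1.0,hz=110.,hx=95.):
    "handle state; plan to t_end along arc about hinge with measured radius; corr outward mm"
    loc();s=robot.state();print(s["ft_force"],s["opening"],s["t"])
    g,B=cur();a=Q[2];d=g[:2]-Q[:2];x=1e3*(d[0]*np.cos(a)+d[1]*np.sin(a));z=g[2]*1e3
    t0=np.arctan2(z-hz,hx-x);r=np.hypot(z-hz,hx-x)
    f=s["ft_force"];fx=f[0]*np.cos(a)+f[1]*np.sin(a)
    print("theta",t0,"r",r,"F radial out",-fx*np.cos(t0)+f[2]*np.sin(t0),"F tangent up",fx*np.sin(t0)+f[2]*np.cos(t0))
    if t_end is not None:
        u=np.linspace(0,1,n+1)[1:]
        if k=="s":u=u*u*(3-2*u)
        else:u=u**k
        y=1e3*(-d[0]*np.sin(a)+d[1]*np.cos(a))
        rows([(cw(hx-(r+corr)*np.cos(t),y,hz+(r+corr)*np.sin(t)),B) for t in t0+(t_end-t0)*u])
E
python3 - <<'E'
from h import *
hst(t_end=1.25,k=1.4)
E
```

```text
grasp chest mm [ 62.9  -0.  340.2]
[ 0.09877737 -0.35680983  4.59475135] 0.013215786461878308 29.05
theta 1.4320229157399553 r 232.40839927558204 F radial out 4.5479476719105945 F tangent up 0.6544263831416595
[-0.23,0.00,0.03,0.0,0.0,0.0],
[-0.60,0.00,0.09,0.0,0.0,0.0],
[-1.06,0.00,0.18,0.0,0.0,0.0],
[-1.58,0.00,0.28,0.0,0.0,0.0],
[-2.15,0.00,0.41,0.0,0.0,0.0],
[-2.77,0.00,0.57,0.0,0.0,0.0],
[-3.42,0.01,0.76,0.0,0.0,0.0],
[-4.11,0.01,0.97,0.0,0.0,0.0],
```

Run:
```python
from h import *
hst(t_end=1.2,k=1.3,hx=96.5,hz=111.5,corr=-.5)
```

```text
grasp chest mm [ 62.9  -0.  340.2]
[ 0.09877737 -0.35680983  4.59475135] 0.013215786461878308 29.05
theta 1.424697861943796 r 231.1365132389812 F radial out 4.543031993583215 F tangent up 0.6877224895756958
[-0.34,0.00,0.10,0.0,0.0,0.0],
[-0.84,0.00,0.19,0.0,0.0,0.0],
[-1.42,0.00,0.31,0.0,0.0,0.0],
[-2.06,0.00,0.46,0.0,0.0,0.0],
[-2.74,0.00,0.64,0.0,0.0,0.0],
[-3.46,0.01,0.85,0.0,0.0,0.0],
[-4.21,0.01,1.10,0.0,0.0,0.0],
[-4.99,0.01,1.39,0.0,0.0,0.0],
```

play_rows(increments=[[[-0.3,0,0.1,0,0,0],[-0.8,0,0.2,0,0,0],[-1.4,0,0.3,0,0,0],[-2.05,0,0.45,0,0,0],[-2.75,0,0.65,0,0,0],[-3.45,0,0.85,0,0,0],[-4.2,0,1.1,0,0,0],[-5,0,1.4,0,0,0]]])

```text
t: 29.85
tcp_pos: [0.6248, -0.1135, 0.3203]
tcp_rot: [[0.976, 0.217, -0.005], [0.217, -0.976, 0.005], [-0.004, -0.006, -1.0]]
ft_force: [1.8, -1.4, 0.6]
opening: 0.0132
```

Run:
```python
from h import *
hst(t_end=.94,hx=96.5,hz=111.5)
```

```text
grasp chest mm [ 12.   -0.  325.3]
[ 1.75577636 -1.41475165  0.57129143] 0.013239311350009908 29.85
theta 1.1943285498290233 r 229.85043047239603 F radial out 0.013989430477285514 F tangent up 1.5185639794775332
[-0.67,0.00,0.28,0.0,0.0,0.0],
[-1.34,0.00,0.59,0.0,0.0,0.0],
[-1.99,0.01,0.91,0.0,0.0,0.0],
[-2.64,0.01,1.25,0.0,0.0,0.0],
[-3.27,0.01,1.62,0.0,0.0,0.0],
[-3.89,0.01,2.00,0.0,0.0,0.0],
[-4.50,0.02,2.41,0.0,0.0,0.0],
[-5.10,0.02,2.83,0.0,0.0,0.0],
```

Very low forces, so the arc is right. Continuing.

play_rows(increments=[[[-0.7,0,0.3,0,0,0],[-1.35,0,0.6,0,0,0],[-2,0,0.9,0,0,0],[-2.65,0,1.25,0,0,0],[-3.3,0,1.6,0,0,0],[-3.9,0,2,0,0,0],[-4.5,0,2.4,0,0,0],[-5.1,0,2.85,0,0,0]]])

```text
t: 30.65
tcp_pos: [0.575, -0.1243, 0.2922]
tcp_rot: [[0.976, 0.217, -0.005], [0.217, -0.976, 0.005], [-0.004, -0.006, -1.0]]
ft_force: [0.6, -2.6, 1.7]
opening: 0.0133
```

Run:
```python
from h import *
hst(t_end=.68,hx=96.5,hz=111.5)
```

```text
grasp chest mm [-3.900e+01  2.000e-01  2.972e+02]
[ 0.58032899 -2.63344446  1.71015914] 0.013272573183790493 30.65
theta 0.9407024959396231 r 229.885041822839 F radial out 1.3845586417352753 F tangent up 1.0038247892302032
[-0.60,0.00,0.45,0.0,0.0,0.0],
[-1.18,0.01,0.93,0.0,0.0,0.0],
[-1.74,0.01,1.42,0.0,0.0,0.0],
[-2.29,0.01,1.93,0.0,0.0,0.0],
[-2.82,0.02,2.45,0.0,0.0,0.0],
[-3.34,0.02,3.00,0.0,0.0,0.0],
[-3.84,0.02,3.56,0.0,0.0,0.0],
[-4.32,0.03,4.13,0.0,0.0,0.0],
```

play_rows(increments=[[[-0.6,0,0.45,0,0,0],[-1.2,0,0.95,0,0,0],[-1.75,0,1.4,0,0,0],[-2.3,0,1.95,0,0,0],[-2.8,0,2.45,0,0,0],[-3.35,0,3,0,0,0],[-3.85,0,3.55,0,0,0],[-4.3,0,4.15,0,0,0]]])

```text
t: 31.45
tcp_pos: [0.5327, -0.1332, 0.2507]
tcp_rot: [[0.976, 0.217, -0.005], [0.217, -0.976, 0.005], [-0.004, -0.006, -1.0]]
ft_force: [0.4, -2.7, 0.9]
opening: 0.0134
```

Run:
```python
from h import *
hst(t_end=.42,hx=96.5,hz=111.5)
```

```text
grasp chest mm [-82.2   0.7 255.7]
[ 0.43747916 -2.65898434  0.91399901] 0.013409431958143474 31.45
theta 0.6789947470483274 r 229.63966510761637 F radial out 0.6905270524312945 F tangent up 0.6172419228862288
[-0.46,0.00,0.59,0.0,0.0,0.0],
[-0.89,0.01,1.19,0.0,0.0,0.0],
[-1.31,0.01,1.81,0.0,0.0,0.0],
[-1.70,0.02,2.44,0.0,0.0,0.0],
[-2.08,0.02,3.08,0.0,0.0,0.0],
[-2.43,0.02,3.73,0.0,0.0,0.0],
[-2.77,0.03,4.40,0.0,0.0,0.0],
[-3.08,0.03,5.07,0.0,0.0,0.0],
```

play_rows(increments=[[[-0.45,0,0.6,0,0,0],[-0.9,0,1.2,0,0,0],[-1.3,0,1.8,0,0,0],[-1.7,0,2.45,0,0,0],[-2.1,0,3.1,0,0,0],[-2.45,0,3.75,0,0,0],[-2.75,0,4.4,0,0,0],[-3.1,0,5.05,0,0,0]]])

```text
t: 32.25
tcp_pos: [0.5028, -0.1396, 0.2003]
tcp_rot: [[0.976, 0.217, -0.004], [0.217, -0.976, 0.006], [-0.003, -0.006, -1.0]]
ft_force: [2.2, -1.1, -0.6]
opening: 0.0129
```

Run:
```python
from h import *
hst(t_end=.18,hx=96.5,hz=111.5)
```

```text
grasp chest mm [-112.8    1.   205.3]
[ 2.2108823  -1.1288654  -0.60025355] 0.012924165402801996 32.25
theta 0.4211001619082422 r 229.36077221137094 F radial out -1.9915702584870976 F tangent up 0.23429854589064592
[-0.27,0.00,0.64,0.0,0.0,0.0],
[-0.52,0.01,1.28,0.0,0.0,0.0],
[-0.75,0.01,1.93,0.0,0.0,0.0],
[-0.97,0.02,2.59,0.0,0.0,0.0],
[-1.16,0.02,3.25,0.0,0.0,0.0],
[-1.33,0.03,3.92,0.0,0.0,0.0],
[-1.48,0.03,4.60,0.0,0.0,0.0],
[-1.62,0.03,5.27,0.0,0.0,0.0],
```

play_rows(increments=[[[-0.25,0,0.65,0,0,0],[-0.5,0,1.3,0,0,0],[-0.75,0,1.95,0,0,0],[-0.95,0,2.6,0,0,0],[-1.15,0,3.25,0,0,0],[-1.3,0,3.9,0,0,0],[-1.45,0,4.55,0,0,0],[-1.55,0,5.1,0,0,0]]])

```text
t: 33.05
tcp_pos: [0.487, -0.143, 0.1492]
tcp_rot: [[0.976, 0.217, -0.006], [0.217, -0.976, 0.005], [-0.004, -0.006, -1.0]]
ft_force: [-1.7, -4.6, 0.4]
opening: 0.0132
```

Run:
```python
from h import *
hst(t_end=.03,hx=96.5,hz=111.5,k=.8)
im=snap("side","s15");crop(im,270,120,430,290,"s15c",4)
```

```text
grasp chest mm [-128.9    1.1  154.2]
[-1.70606945 -4.6026744   0.42219629] 0.01315970718428994 33.05
theta 0.187316767045508 r 229.44333364511692 F radial out 2.695902302331218 F tangent up -0.08126499443978447
[-0.11,0.00,0.67,0.0,0.0,0.0],
[-0.19,0.01,1.18,0.0,0.0,0.0],
[-0.24,0.01,1.63,0.0,0.0,0.0],
[-0.28,0.01,2.05,0.0,0.0,0.0],
[-0.32,0.01,2.46,0.0,0.0,0.0],
[-0.34,0.02,2.84,0.0,0.0,0.0],
[-0.36,0.02,3.22,0.0,0.0,0.0],
[-0.38,0.02,3.59,0.0,0.0,0.0],
```

View pics/s15c.png

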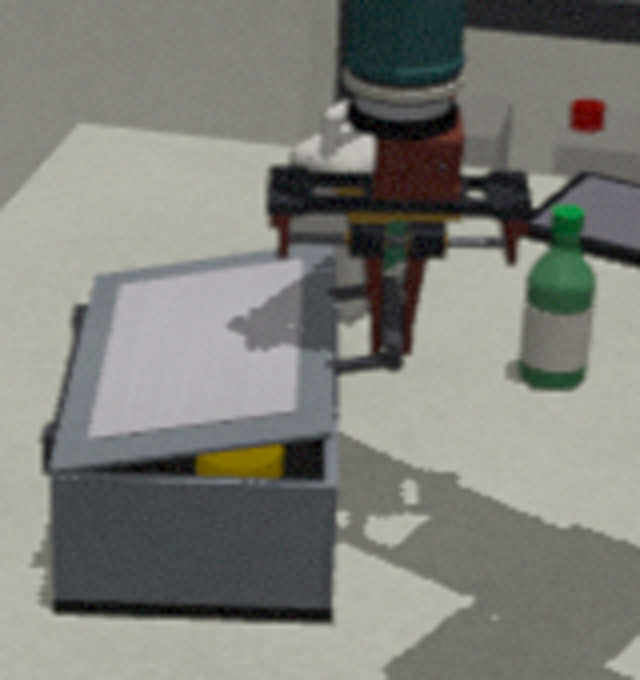

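The lid is nearly down, still held by the handle at side (368,205), and the jar shows upright inside at (330,235). Closing the last part slowly.

play_rows(increments=[[[-0.1,0,0.6,0,0,0],[-0.2,0,1.15,0,0,0],[-0.25,0,1.7,0,0,0],[-0.3,0,2.2,0,0,0],[-0.3,0,2.6,0,0,0],[-0.35,0,3,0,0,0],[-0.35,0,3.3,0,0,0],[-0.35,0,3.5,0,0,0]]])

```text
t: 33.9
tcp_pos: [0.4828, -0.1438, 0.1143]
tcp_rot: [[0.976, 0.217, -0.007], [0.217, -0.976, 0.005], [-0.006, -0.006, -1.0]]
ft_force: [-3.8, -6.9, -0.0]
opening: 0.0129
```

play_rows(increments=[[[0,0,0.1,0,0,0],[0,0,0.2,0,0,0],[0,0,0.3,0,0,0],[0,0,0.4,0,0,0],[0,0,0.45,0,0,0],[0,0,0.5,0,0,0],[0,0,0.55,0,0,0],[0,0,0.6,0,0,0]]])

```text
t: 34.7
tcp_pos: [0.4825, -0.1439, 0.1084]
tcp_rot: [[0.976, 0.217, -0.007], [0.217, -0.976, 0.004], [-0.006, -0.006, -1.0]]
ft_force: [-4.1, -7.8, 0.1]
opening: 0.0132
```

Run:
```python
from h import *
hst(hx=96.5,hz=111.5)
```

```text
grasp chest mm [-133.5    1.2  113.4]
[-4.12252464 -7.78982528  0.0739448 ] 0.013168217728841459 34.7
theta 0.00822916638485888 r 229.97416146138144 F radial out 5.714578839157451 F tangent up 0.026920022885073065
```

play_rows(increments=[[[0,0,0.05,0,0,0],[0,0,0.1,0,0,0],[0,0,0.15,0,0,0],[0,0,0.2,0,0,0],[0,0,0.25,0,0,0],[0,0,0.3,0,0,0],[0,0,0.3,0,0,0],[0,0,0.3,0,0,0]]])

```text
t: 35.5
tcp_pos: [0.4825, -0.1439, 0.1054]
tcp_rot: [[0.976, 0.217, -0.007], [0.217, -0.976, 0.004], [-0.006, -0.006, -1.0]]
ft_force: [-4.1, -8.7, -0.3]
opening: 0.0131
```

Run:
```python
from h import *
hst(hx=96.5,hz=111.5)
im=snap("side","s16");crop(im,270,150,430,290,"s16c",4)
```

```text
grasp chest mm [-133.5    1.2  110.4]
[-4.14550391 -8.74053566 -0.25127496] 0.013070820860726431 35.5
theta -0.004986477751805429 r 229.99156834840224 F radial out 5.944007268734762 F tangent up -0.2216381831693795
```

View pics/s16c.png

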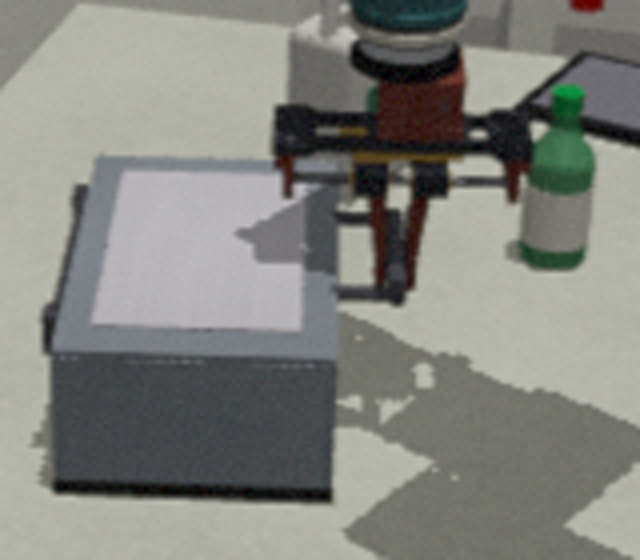

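Run:
```python
from h import *
a=cv2.imread("pics/side0.png");b=cv2.imread("pics/s16.png")
A=cv2.resize(a[200:290,275:375],None,fx=4,fy=4,interpolation=cv2.INTER_CUBIC);B=cv2.resize(b[200:290,275:375],None,fx=4,fy=4,interpolation=cv2.INTER_CUBIC)
cv2.imwrite("pics/cmp.png",np.hstack([A,B]))
for c in (320,335,348):
    print(c,a[232:246,c-3:c+4].mean((1,2)).round(),b[232:246,c-3:c+4].mean((1,2)).round())
```

```text
320 [117. 122. 123. 125. 124. 123. 114.  75.  78.  66.  68.  69.  71.  68.] [117. 126. 128. 127. 128. 127. 115.  76.  82.  71.  71.  72.  72.  72.]
335 [146. 124. 123. 124. 123. 124. 119.  83.  68.  79.  70.  69.  70.  69.] [146. 128. 126. 127. 127. 128. 122.  84.  70.  81.  73.  71.  73.  71.]
348 [126. 123. 123. 123. 123. 125. 122. 110.  73.  84.  70.  69.  71.  71.] [130. 128. 126. 126. 127. 129. 125. 110.  73.  85.  71.  72.  73.  73.]
```

View pics/cmp.png

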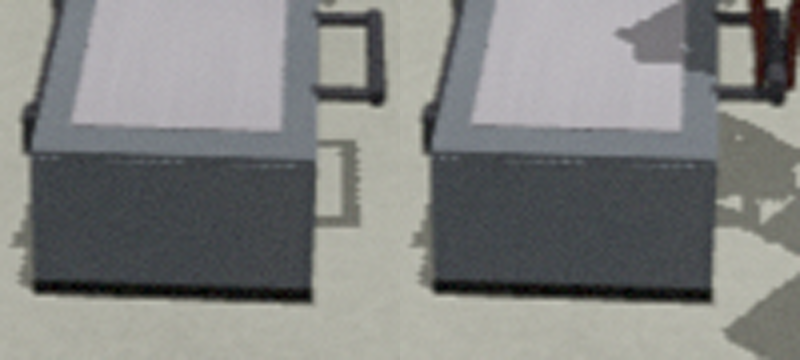

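The lid edge profile matches the initial picture row for row, so the lid is fully shut. Release and withdraw.

play_rows(increments=[[[0,0,0,0,0,0],[0,0,0,0,0,0],[0,0,0,0,0,0],[0,0,0,0,0,0],[0,0,-0.5,0,0,0],[0,0,-2,0,0,0],[0,0,-4,0,0,0],[0,0,-6,0,0,0]]], claw=3.2)

```text
t: 36.35
tcp_pos: [0.4839, -0.1433, 0.1667]
tcp_rot: [[0.976, 0.217, -0.005], [0.217, -0.976, 0.006], [-0.004, -0.007, -1.0]]
ft_force: [-0.5, -0.5, 0.3]
opening: 0.032
```

play_rows(increments=[[[-1,0,-2,0,0,0],[-2,0,-4,0,0,0],[-4,0,-7,0,0,0],[-6,0,-10,0,0,0],[-8,0,-13,0,0,0],[-8,0,-14,0,0,0],[-8,0,-14,0,0,0],[-8,0,-14,0,0,0]]])

```text
t: 37.15
tcp_pos: [0.407, -0.1613, 0.3054]
tcp_rot: [[0.976, 0.217, -0.005], [0.217, -0.976, 0.006], [-0.004, -0.007, -1.0]]
ft_force: [0.2, 0.3, -0.1]
opening: 0.0319
```

Run:
```python
from h import *
s=robot.state();print(s["t"],s["ft_force"],s["tcp_pos"])
b=snap("side","s17");snap("top","t17");a=cv2.imread("pics/side0.png")
for c in (320,335,348):
    print(c,a[232:246,c-3:c+4].mean((1,2)).round(),b[232:246,c-3:c+4].mean((1,2)).round())
```

```text
37.15 [ 0.1874802   0.34579578 -0.07445864] [ 0.40697545 -0.16133461  0.3054349 ]
320 [117. 122. 123. 125. 124. 123. 114.  75.  78.  66.  68.  69.  71.  68.] [117. 122. 124. 124. 124. 125. 113.  74.  79.  69.  70.  69.  70.  70.]
335 [146. 124. 123. 124. 123. 124. 119.  83.  68.  79.  70.  69.  70.  69.] [145. 123. 123. 124. 123. 124. 120.  83.  69.  78.  71.  70.  70.  70.]
348 [126. 123. 123. 123. 123. 125. 122. 110.  73.  84.  70.  69.  71.  71.] [126. 123. 123. 124. 123. 124. 123. 110.  73.  81.  70.  70.  71.  70.]
```

View pics/s17.png

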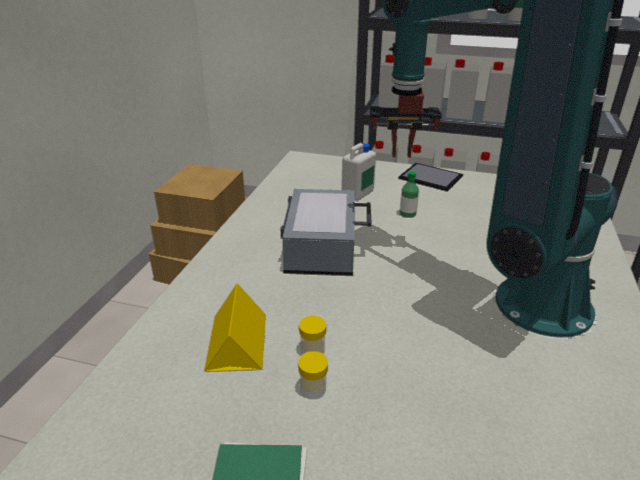

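View pics/t17.png

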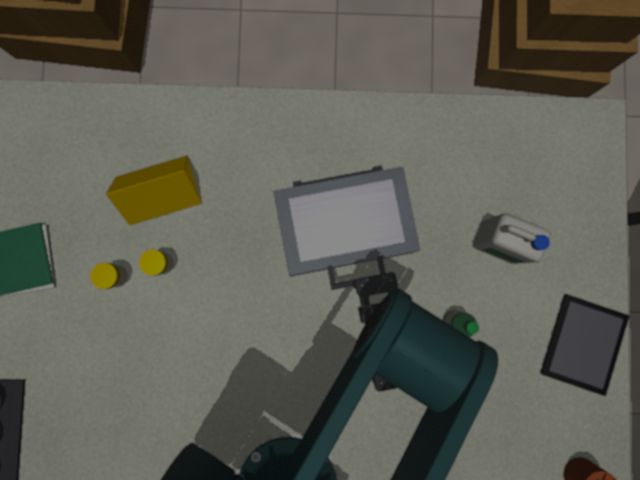

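The lid is shut and the gripper is clear. The canister at (515,240), the bottle at (463,324), the folded trap at (155,190) and the two other jars at (104,275) and (153,262) all sit where they were. Handing in.

```bash
python3 -c "
from station import robot
print(robot.sign_off())"
```

```text
the job is handed in; nothing more can be done
None
```

The job is done and handed in at about 37 s of the 72 s allowed. I raised the lid, snapped the stay locked and stood the nearest yellow-capped jar on the chest floor. Then I broke the stay and lowered the lid by its handle until it was shut.

**Last checks:**
- **Stay:** with the gripper off, the knee bar sat within half a pixel of its predicted locked position. After I pushed the knee down, it sat below straight and the lid stood by itself at about 1.45 rad.
- **Jar:** it met the floor with about 9 N and still looked upright when last visible, just before the lid closed.
- **Lid:** the side-view edge matches the starting picture row for row after release. When I pressed the handle about 3 mm further down there was no rise in vertical force, so shutness rests on the pictures.
- **Surroundings:** the canister, bottle, folded trap and the other two jars look unmoved in the final pictures, by eye. The wrist force is near zero, and the highest reading I saw was about 17 N.

**Disagreements:** the cameras placed the chest about 1.5 mm off from what the handle showed, and I corrected for that while lowering the lid. The two cameras differed by about 3 mm on the jar, so I used the average.

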